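# Scoop a sample of ferrules under the magnifier

## Robot

A 6-joint arm with a two-finger parallel gripper is mounted at the origin on the work surface. World frame = base frame: x ahead of the robot, y to its left, z up, the work surface at z = 0. Lengths are in mm, angles in rad, forces in N, time in s.
With the tool pointing down it reaches from about 375 to 900 mm from the base axis. Payload 3.1 kg.
Tool frame: the origin (TCP) lies midway between the tips of the shut fingers; the grasp point (between the pads) lies 19 mm behind it (tcp_to_grasp is the distance from the TCP to the grasp point, in mm); z points along the fingers, y is the line along which they close (so a half turn about z gives the same grasp; the last joint's range is limited). The gripper opens to 85 mm and grips with 20 to 120 N. Pads are 22 mm wide; open, the fingers measure 114 mm over their backs; the gripper's body (76 mm by 85 mm) begins 54 mm behind the grasp point. The pads swing forward as they close: fully open they stand 13 mm farther back than shut.
Start: joints at [-1.52, 0.527, 1.433, -0, 1.181, -0.178], TCP at [142.39, -608.541, 206.81] pointing down, gripper open.
Joint ranges: [-3.08, 3.08], [-0.75, 2.2], [0.22, 2.44], [-1.43, 4.57], [0, 2.65], [-2.85, 2.85]. Speed limits (rad/s): [2.79, 2.79, 3.14, 3.14, 3.14, 3.14].

## Interface

Orientations are given as a unit quaternion [w, x, y, z].
In Python, from cell import * gives the robot as it stands.
- The arm moves only by the tool send_rows, never from a script. Its argument "moves" is a list of rows, each a list of 5 numbers: the shift along the tool's x, y, z each as a share of 400 mm, from -1 to 1, then the turn about the tool's z as a share of pi rad, from -1 to 1, then the opening, from -1 (shut) to 1 (fully open). In form: [[dx, dy, dz, spin, fingers], ...]. A call has 1 to 12 rows; each row is the pose to reach, as a shift and turn from the pose commanded when the call began, along the tool's axes at that moment, turning the shorter way round; what a row does not reach only later rows make up. A row lasts 1/12 s, in which the tool goes at most 41.7 mm and 7.16 degrees, less where a joint would pass 70% of its speed; a pose out of reach is approached as far as the arm can. A call with a number of a shift or a turn outside -1 to 1 is refused whole. A call with a gripper value outside its range is refused whole. The fingers move at their own pace and stop on an object; "force" is the grip in N (left out, the last holds). Time passes only in rows, so rows that repeat a pose let the fingers close. It gives the time, the measured TCP pose, the force, the opening and the grip force at its end, in the units of the state.
- sense(): the state, without advancing time (a new reading comes with each control period).
- snapshot(name): name is "side" or "top"; returns (picture, depth): 384x512x3 uint8, blue, green, red; 384x512 float32, mm along the optical axis (not along the pixel's ray), 0 where there is no reading.
- get_calibration(name): a dict with "fovy" (degrees; the focal length in pixels is half the picture's height over the tangent of half this angle, whatever the lens; pixels are square), "cx", "cy" (the principal point, pixels), "rvec" (rotation vector, rad) and "tvec" (3), from world to camera coordinates, as OpenCV has them. Camera axes: x right, y down, z forward; pixel columns grow to the right and rows downward; lengths in mm; the calibration is good to about 2 mm. A picture is of the moment at which its call begins. get_calibration takes no time and is no camera call.
- hand_in(): hands the job in; it is judged then, once.
The state is a dict: "clock": time; "q": joint angles; "joint_velocities": joint speeds; "effort": joint torques, N m; "tool_pos": TCP position; "tcp_rot": TCP orientation; "contact_force": force on the tool from outside, world axes, zero at the start; "moment": the same for the moment, N m; "finger_gap": finger opening in mm; "gripper_force": force on a finger pad.
Only numpy, scipy, OpenCV 4.12 (cv2) and the standard library are available. Lean on these libraries where they do the work, as an engineer would, in place of code of your own. Each camera call takes 0.05 s, during which the arm holds its last target. There are 200 camera calls.

## Task

Take a sample for inspection: with the hand scoop, never with your fingers on the ferrules, tip at least three ferrules from the grey bin into the round steel dish, spilling none. Then swing the magnifier round until its lens is centred over the dish. Leave the scoop lying flat on its sloping rest, the other ferrules in the bin, and everything else undisturbed.

Things in the scene. Friction and masses are not known exactly. Their poses are not given: they have to be found in the camera images.
- bin: Grey open bulk bin, fixed, 240 (its x) x 104 (its y) x 45 mm high, walls and floor 5 mm. Origin: centre of its underside, z up. The ferrules start standing in its far (+x) half.
- ferrule0: Loose ferrule, one of five alike: chunky aluminium barrel with a brown plug, 24 mm across, 20 mm tall, both ends rounded to a 9 mm wide flat. Origin: centre of its underside (own z is its axis).
- ferrule1: Loose ferrule, one of five alike: chunky aluminium barrel with a brown plug, 24 mm across, 20 mm tall, both ends rounded to a 9 mm wide flat. Origin: centre of its underside (own z is its axis).
- ferrule2: Loose ferrule, one of five alike: chunky aluminium barrel with a brown plug, 24 mm across, 20 mm tall, both ends rounded to a 9 mm wide flat. Origin: centre of its underside (own z is its axis).
- ferrule3: Loose ferrule, one of five alike: chunky aluminium barrel with a brown plug, 24 mm across, 20 mm tall, both ends rounded to a 9 mm wide flat. Origin: centre of its underside (own z is its axis).
- ferrule4: Loose ferrule, one of five alike: chunky aluminium barrel with a brown plug, 24 mm across, 20 mm tall, both ends rounded to a 9 mm wide flat. Origin: centre of its underside (own z is its axis).
- scoop: Steel hand scoop, 160 g, starts on its sloping rest. Pan 80 mm long (x) x 76 wide (y), floor 1.5 thick, open at the front (+x); side walls 26 high, 2 thick, ending 22 short of the front; rear wall 38 high. A bar handle, 22 (x) x 14 (y), stands square to the pan just behind the rear wall, top at 90. Origin: centre of the pan's underside, own z along the handle.
- scoop_grip (a point): Point on the handle's centre line to grip (in the scoop's frame -51, 0, +52 mm); the handle goes on 38 mm above it. Axes as scoop.
- scoop_lip (a point): Middle of the pan's open front edge, at its underside (in the scoop's frame +40, 0, 0 mm).
- deck: Dark steel sloping top of the scoop's rest, fixed, 130 (its x) x 100 mm (its y), tilted 22 deg with its +x end low; an 8 mm high ledge runs along the low end. Origin: centre of its upper face, 34 mm above the table; own z square to the slope. The scoop lies on it, pan flat on the slope, lip towards the ledge.
- dish (a point): Middle of the hollow of the round steel dish on the fixed inspection stand, 20 mm above its inner floor, 18 mm below its rim (the rim is 50 mm above the table). The dish is 106 mm across inside at the floor, 118 mm at the rim. Axes are the stand's: z up; the magnifier's upright post, 20 mm thick, stands 115 mm off along +x.
- magnifier (a joint): Swivel angle of the magnifier about its upright post (rad, anticlockwise seen from above, -0.6 to 1.9, stiff enough to stay where it is left); 0 when the lens is exactly over the dish.
- lens (a point): Centre of the magnifier's lens: a flat round head 105 mm across, 12 mm thick, 72 to 84 mm above the table, its centre 115 mm from the post's axis.
- knob (a point): Top centre of the upright black knob on the lens's rim away from the post, 162 mm from the post's axis: 16 mm thick, standing 34 mm above the lens head; this point is 118 mm above the table.
- jar: Bystander: lidded amber glass jar, 42 mm across, 60 mm tall. Origin: centre of its underside.
- caliper: Bystander: steel caliper lying flat, 150 mm long. Origin: centre of its underside.
- dustbrush: Bystander: hand brush lying flat. Origin: centre of its underside.
- cupbrush: Bystander: finished brush standing stem up, 30 mm across, 60 mm tall. Origin: centre of its underside.
- carton: Bystander: cardboard carton 70 x 100 x 50 mm. Origin: centre of its underside.
- gaugeblock: Bystander: brass cylinder 40 mm across, 30 mm tall. Origin: centre of its underside.

How it is judged:
By the outcome, as a careful person would: the job done as asked, in the order asked, and still so for the second after the job is handed in, with the robot touching nothing.
It also fails if it takes over 72 s, if anything falls off the work surface, if the arm or the gripper's body presses on something with over 40 N, if the wrist force passes 120 N, or if a joint passes its speed limit or range.

## Working session

There is one attempt and no reset: what is moved stays moved. The work goes in short steps, Python scripts to look and compute and a tool call to move; the robot and the scene stay as the last step left them, time stands still between calls to the robot, and variables do not carry over. Pictures are saved under pics/ and viewed, at most 10 in all, crops included, and the job is handed in when it is done.

Besides the shell and the picture viewer there is one more tool, called after ">>>" by a JSON object that holds its "api" and its "payload", one argument or row to a line. send_rows: Moves the arm, as the interface text tells. Its arguments: {"type":"object","properties":{"moves":{"type":"array"},"force":{"type":"number"}},"required":["moves"]}

```bash
ls; mkdir -p pics; python3 - <<'E'
from cell import *
import cv2,numpy as np
print(sense())
for n in("top","side"):
    p,d=snapshot(n); c=get_calibration(n); print(n,c)
    cv2.imwrite(f"pics/{n}0.png",cv2.resize(p,(800,600),interpolation=cv2.INTER_CUBIC)); np.savez(f"{n}0.npz",p=p,d=d)
E
```

```text
pics
{'clock': 0.0, 'q': array([-1.51948579e+00,  5.28489494e-01,  1.43388730e+00, -3.22541824e-05,
        1.18140855e+00, -1.78501784e-01]), 'joint_velocities': array([ 6.00694841e-04, -7.70243214e-04, -6.12626860e-05, -8.62275343e-04,
        7.27555396e-04, -1.34238330e-03]), 'effort': array([-9.51750917e-04, -4.42342615e+01, -1.78026563e+01, -1.70161447e-04,
        8.55073653e-03, -1.26412630e-05]), 'tool_pos': array([ 142.34993186, -607.78653821,  205.82412372]), 'tcp_rot': array([-1.09507457e-03,  9.93404247e-01,  1.14659497e-01,  5.47926595e-05]), 'contact_force': array([ 1.13758847,  0.44833656, -0.24834333]), 'moment': array([ 0.04771991,  0.01870176, -0.00368998]), 'gripper_force': 0.0, 'finger_gap': 85.37621219509462}
top {'fovy': 47.43238047538084, 'cx': 264.37099240667175, 'cy': 190.2057727666529, 'rvec': array([ 2.16972657, -2.13394041,  0.10174777]), 'tvec': array([  14.769151  ,  572.8885549 , 1072.26894342])}
side {'fovy': 47.14443601379038, 'cx': 259.2903579935492, 'cy': 186.78518770907405, 'rvec': array([ 0.87480564, -2.56691282,  0.99163576]), 'tvec': array([443.03191903, 301.90584762, 937.12956213])}
```

View pics/top0.png

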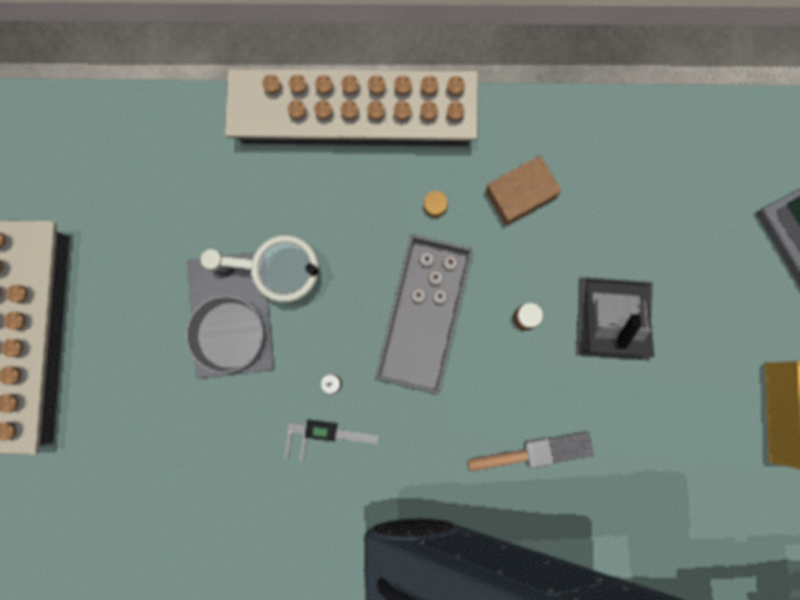

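View pics/side0.png

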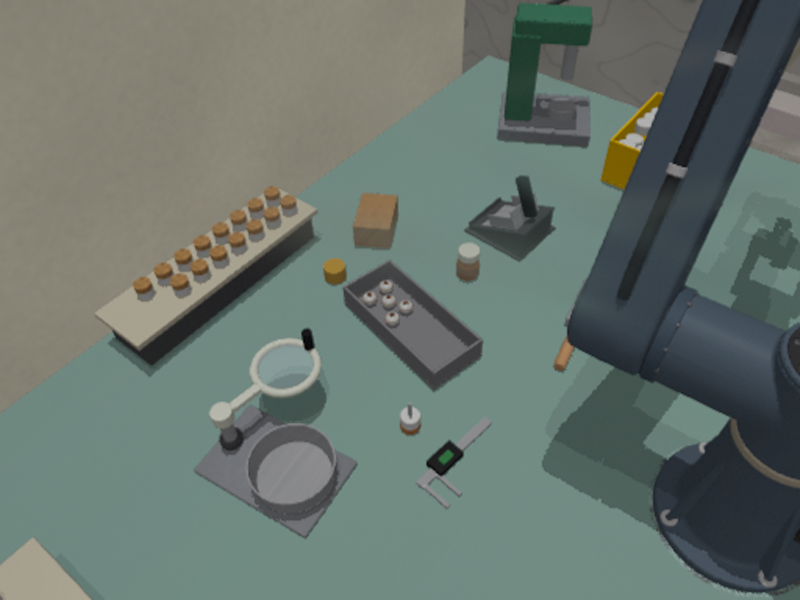

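The top view (800 px wide) shows the dish at (228,335), the lens at (285,270), the knob at (313,269) and the post at (210,260). The bin is around (423,313) with five ferrules at about (435,278), and the scoop on its rest is at (617,318) with the handle at (628,332). The gripper is clear of all of it.

```bash
cat > h.py <<'E'
import numpy as np,cv2
from cell import *
def cloud(n,p=None,d=None):
    if p is None: p,d=snapshot(n)
    c=get_calibration(n); H,W=d.shape; f=H/2/np.tan(np.radians(c['fovy'])/2)
    v,u=np.mgrid[:H,:W]
    P=np.stack([(u-c['cx'])/f*d,(v-c['cy'])/f*d,d],-1)
    R=cv2.Rodrigues(c['rvec'])[0]
    X=(P-c['tvec'])@R; X[d==0]=np.nan
    return X,p
def circ(x,y):
    A=np.c_[2*x,2*y,np.ones(len(x))]; s=np.linalg.lstsq(A,x*x+y*y,rcond=None)[0]
    return s[:2],np.sqrt(s[2]+s[0]**2+s[1]**2)
def at(X,u,v,r=0): # 800-px coordinates
    u,v=u/1.5625,v/1.5625
    return X[int(v),int(u)].round(0)
E
python3 - <<'E'
from h import *
z=np.load('top0.npz');X,p=cloud('top',z['p'],z['d'])
z=np.load('side0.npz');S,ps=cloud('side',z['p'],z['d'])
hsv=cv2.cvtColor(p,cv2.COLOR_BGR2HSV)
def sub(x0,x1,y0,y1,X=X):
    m=np.zeros(X.shape[:2],bool); s=1.5625
    m[int(y0/s):int(y1/s),int(x0/s):int(x1/s)]=1; return m
print('table',at(X,560,400),at(X,350,180))
m=sub(365,480,225,400)&(X[...,2]>38)&(X[...,2]<52); print('bin',m.sum(),cv2.minAreaRect(X[m][:,:2].astype('f4')),np.median(X[m][:,2]))
ins=sub(380,465,245,385)
for q in[(427,259),(450,262),(436,278),(418,295),(440,296)]: print('fer',at(X,*q))
m=sub(180,275,285,385)&(X[...,2]>45)&(X[...,2]<56); print('rim',m.sum(),circ(*X[m][:,:2].T),np.median(X[m][:,2]))
m=sub(245,325,230,310)&(X[...,2]>68)&(X[...,2]<90); print('lens',m.sum(),circ(*X[m][:,:2].T),np.median(X[m][:,2]), cv2.minEnclosingCircle(X[m][:,:2].astype('f4')))
m=sub(300,330,255,280)&(X[...,2]>95); print('knob',X[m].mean(0) if m.any() else 0,X[m][:,2].max() if m.any() else 0)
for q in [(210,260),(316,269),(313,267)]:print('post/knob',at(X,*q))
m=sub(195,225,248,272)&(X[...,2]>60);print('post',X[m].mean(0),cv2.minEnclosingCircle(X[m][:,:2].astype('f4')))
m=sub(575,660,270,365)&(X[...,2]>4)
import numpy as np
print('rest',m.sum(),cv2.minAreaRect(X[m&(X[...,2]<62)][:,:2].astype('f4')))
m2=m&(X[...,2]>70);print('handle',X[m2].round(0)[np.argsort(X[m2][:,2])][::6].tolist())
for v in range(276,362,8): print([int(t) if t==t else -1 for t in [at(X,u,v)[2] for u in range(576,660,6)]])
print(at(X,580,318),at(X,652,318))
# stand base edges
m=sub(185,275,255,380)&(X[...,2]>3)&(X[...,2]<20);print('stand',cv2.minAreaRect(X[m][:,:2].astype('f4')))
m=sub(510,555,165,215,S);hm=S[m];hm=hm[hm[:,2]>55];print('side handle',len(hm),hm[np.argsort(hm[:,2])][::12].round(0).tolist())
E
```

```text
table [ 411. -217.   -3.] [777. 137.  -3.]
bin 562 ((546.9801025390625, 6.074920654296875), (103.97444915771484, 239.97715759277344), 77.41849517822266) 45.18399816419707
fer [639.   4.  24.]
fer [634. -35.  26.]
fer [608. -12.  26.]
fer [580.  18.  23.]
fer [578. -18.  21.]
rim 246 (array([507.65906494, 324.32861746]), np.float64(59.762118126502216)) 49.76203550940701
lens 1420 (array([609.31078998, 227.50034498]), np.float64(37.60334414315527)) 81.4226530467408 ((610.692138671875, 231.0428466796875), 59.069915771484375)
knob [603.88529316 177.99932799 115.37470882] 121.43380648743667
post/knob [621. 342.  86.]
post/knob [605. 171. 109.]
post/knob [608. 175. 120.]
post [619.97158475 337.132056    87.61127781] ((621.846435546875, 336.51702880859375), 18.529521942138672)
rest 2255 ((550.9671630859375, -310.6040954589844), (136.42066955566406, 155.913330078125), 89.43348693847656)
handle [[520.0, -274.0, 70.0], [520.0, -276.0, 71.0], [522.0, -264.0, 72.0], [518.0, -328.0, 73.0], [522.0, -268.0, 73.0], [519.0, -268.0, 74.0], [496.0, -306.0, 75.0], [522.0, -289.0, 77.0], [498.0, -305.0, 
[... 1645 characters left out ...]
59606933594), (209.82176208496094, 149.8975830078125), 2.853912830352783)
side handle 302 [[511.0, -339.0, 55.0], [493.0, -332.0, 57.0], [488.0, -334.0, 59.0], [519.0, -294.0, 67.0], [516.0, -333.0, 72.0], [507.0, -295.0, 75.0], [500.0, -299.0, 77.0], [523.0, -294.0, 79.0], [508.0, -296.0, 82.0], [525.0, -269.0, 84.0], [525.0, -294.0, 86.0], [502.0, -295.0, 89.0], [509.0, -295.0, 93.0], [505.0, -293.0, 97.0], [510.0, -294.0, 101.0], [508.0, -295.0, 105.0], [524.0, -295.0, 107.0], [517.0, -302.0, 113.0], [520.0, -296.0, 116.0], [515.0, -303.0, 121.0], [535.0, -294.0, 124.0], [535.0, -299.0, 128.0], [529.0, -297.0, 132.0], [520.0, -298.0, 135.0], [534.0, -300.0, 138.0], [523.0, -301.0, 143.0]]
```

```bash
python3 - <<'E'
import cv2,numpy as np
a=np.load('top0.npz')['p'][165:240,355:430];b=np.load('side0.npz')['p'][100:175,290:365]
cv2.imwrite('pics/crop0.png',np.hstack([cv2.resize(i,(400,400),interpolation=2) for i in(a,b)]))
E
```

```text
(no output)
```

View pics/crop0.png

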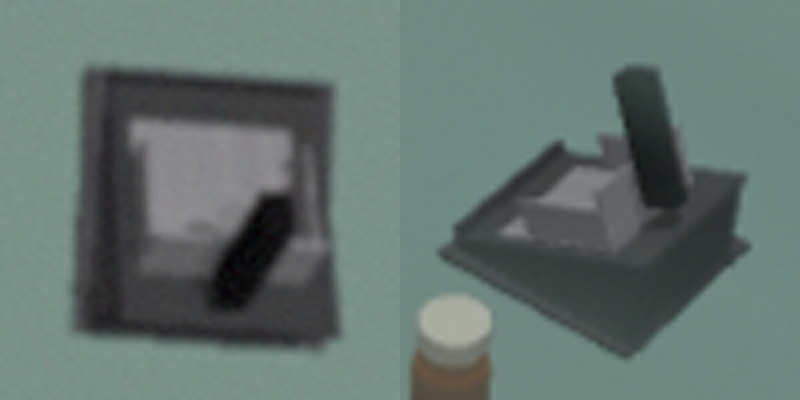

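```bash
cat >> h.py <<'E'
def yaw():
    w,x,y,z=sense()['tcp_rot']; return np.degrees(np.arctan2(2*(x*y+w*z),1-2*(y*y+z*z)))
def to(x,y,z,yw):
    """row numbers from the present pose to TCP x,y,z with tool-x yaw yw (deg)"""
    s=sense(); a=np.radians(yaw()); d=np.array([x,y,z])-s['tool_pos']
    tx=np.array([np.cos(a),np.sin(a),0]); ty=np.array([np.sin(a),-np.cos(a),0])
    t=(yaw()-yw+180)%360-180
    return [round(float(v),3) for v in (d@tx/400,d@ty/400,-d[2]/400,t/180)]
def proj(n,P):
    c=get_calibration(n); f=192/np.tan(np.radians(c['fovy'])/2)
    K=np.array([[f,0,c['cx']],[0,f,c['cy']],[0,0,1.]])
    return cv2.projectPoints(np.float64(P),c['rvec'],c['tvec'],K,None)[0][:,0]
E
python3 - <<'E'
from h import *
from scipy.optimize import least_squares
c,s=np.cos(np.radians(22)),np.sin(np.radians(22))
px=np.array([[85,68],[330,85],[75,330],[335,340]])/5.333+[355,165]
L=np.array([[65,50,8],[65,-50,8],[-65,50,0],[-65,-50,0]])
def W(p):
    x,y,a=p; q=np.c_[L[:,0]*c+L[:,2]*s,L[:,1],34-L[:,0]*s+L[:,2]*c]
    return np.c_[x+q[:,0]*np.cos(a)-q[:,1]*np.sin(a),y+q[:,0]*np.sin(a)+q[:,1]*np.cos(a),q[:,2]]
r=least_squares(lambda p:(proj('top',W(p))-px).ravel(),[547,-305,0]);print(r.x,np.degrees(r.x[2]),r.fun.round(1))
print(yaw(),to(520,-301,190,np.degrees(r.x[2])))
E
```

```text
[ 5.43387400e+02 -2.98903701e+02 -8.35247201e-02] -4.78561394463874 [ 2.5  0.1 -4.2  0.7  4.6 -1.5 -2.9  0.8]
13.16723946203476 [1.094, -0.532, 0.04, 0.1]
```

>>> {"api": "send_rows", "payload": {
  "moves": [
    [0.9,-0.44,0.02,0.093,1],
    [0.9,-0.44,0.02,0.093,1],
    [0.9,-0.44,0.02,0.093,1],
    [0.9,-0.44,0.02,0.093,1],
    [0.9,-0.44,0.02,0.093,1],
    [0.9,-0.44,0.02,0.093,1],
    [0.9,-0.44,0.02,0.093,1],
    [0.9,-0.44,0.02,0.093,1],
    [0.9,-0.44,0.02,0.093,1],
    [0.9,-0.44,0.02,0.093,1]
  ]
}}

```text
clock: 0.93
tool_pos: [455.1, -351.8, 198.4]
tcp_rot: [-0.001, 1.0, -0.03, 0.0]
contact_force: [-0.7, -0.3, 0.7]
finger_gap: 85.4
gripper_force: 0.0
```

```bash
python3 - <<'E'
from h import *
s=sense();print(s['tool_pos'],yaw(),s['q'].round(2),to(520.5,-301,170,-3.5),to(520.5,-301,93,-3.5))
# refine scoop: black handle points from both cameras
for n in('top','side'):
    X,p=cloud(n); g=p.max(2)
    m=(np.abs(X[...,0]-520)<45)&(np.abs(X[...,1]+300)<25)&(X[...,2]>88)&(X[...,2]<150)&(g<70)
    Q=X[m]; print(n,len(Q),Q.mean(0))
    for z in range(90,145,10):
        k=Q[(Q[:,2]>=z)&(Q[:,2]<z+10)]
        if len(k):print(z,np.percentile(k,[10,50,90],axis=0)[:,:2].round(0).tolist())
E
```

```text
[ 455.09288198 -351.83772058  198.40078983] -3.443989597981394 [-0.85  0.47  1.57  0.    1.1   0.78] [0.156, -0.137, 0.071, 0.0] [0.156, -0.137, 0.264, 0.0]
top 157 [ 521.06700686 -298.67872575  120.46566322]
90 [[502.0, -302.0], [507.0, -294.0], [519.0, -293.0]]
100 [[506.0, -304.0], [511.0, -295.0], [525.0, -294.0]]
110 [[513.0, -303.0], [515.0, -295.0], [526.0, -294.0]]
120 [[516.0, -302.0], [519.0, -295.0], [533.0, -295.0]]
130 [[521.0, -306.0], [530.0, -300.0], [539.0, -295.0]]
140 [[524.0, -305.0], [525.0, -303.0], [528.0, -297.0]]
side 139 [ 519.64498353 -296.32619345  113.07078126]
90 [[504.0, -300.0], [508.0, -295.0], [525.0, -293.0]]
100 [[508.0, -301.0], [515.0, -295.0], [526.0, -293.0]]
110 [[513.0, -300.0], [520.0, -296.0], [532.0, -295.0]]
120 [[517.0, -300.0], [523.0, -297.0], [535.0, -294.0]]
130 [[521.0, -299.0], [527.0, -296.0], [536.0, -293.0]]
140 [[521.0, -297.0], [523.0, -297.0], [523.0, -293.0]]
```

>>> {"api": "send_rows", "payload": {
  "moves": [
    [0.16,-0.138,0.1,0,1],
    [0.16,-0.138,0.1,0,1],
    [0.16,-0.138,0.1,0,1],
    [0.16,-0.138,0.18,0,1],
    [0.16,-0.138,0.264,0,1],
    [0.16,-0.138,0.264,0,1],
    [0.16,-0.138,0.264,0,-1],
    [0.16,-0.138,0.264,0,-1],
    [0.16,-0.138,0.264,0,-1],
    [0.16,-0.138,0.264,0,-1],
    [0.16,-0.138,0.264,0,-1],
    [0.16,-0.138,0.264,0,-1]
  ],
  "force": 60
}}

```text
clock: 2.03
tool_pos: [520.6, -304.4, 94.5]
tcp_rot: [0.0, 1.0, -0.031, 0.001]
contact_force: [0.4, 0.4, 0.6]
finger_gap: 12.6
gripper_force: 47.4
```

>>> {"api": "send_rows", "payload": {
  "moves": [
    [0,0,-0.05,0,-1],
    [0,0,-0.15,0,-1],
    [0,0,-0.25,0,-1],
    [0,0,-0.25,0,-1],
    [0,0,-0.25,0,-1]
  ]
}}

```text
clock: 2.45
tool_pos: [521.6, -305.2, 196.3]
tcp_rot: [0.002, 1.0, -0.031, 0.003]
contact_force: [0.0, 0.3, -2.6]
finger_gap: 12.2
gripper_force: 60.6
```

```bash
python3 - <<'E'
from h import *
s=sense();print(s['tool_pos'],yaw(),s['finger_gap'],s['gripper_force'],s['contact_force'],s['moment'])
a,b=snapshot('top')[0],snapshot('side')[0]
cv2.imwrite('pics/l1.png',np.hstack([cv2.resize(a[150:250,345:445],(400,400),interpolation=2),cv2.resize(b[60:180,270:390],(400,400),interpolation=2)]))
E
```

```text
[ 521.58165922 -305.23151911  196.2964482 ] -3.558289086778976 12.180032447232888 60.60747742652893 [ 0.04887867  0.276468   -2.62837257] [0.0243268  0.02762239 0.03348978]
```

View pics/l1.png

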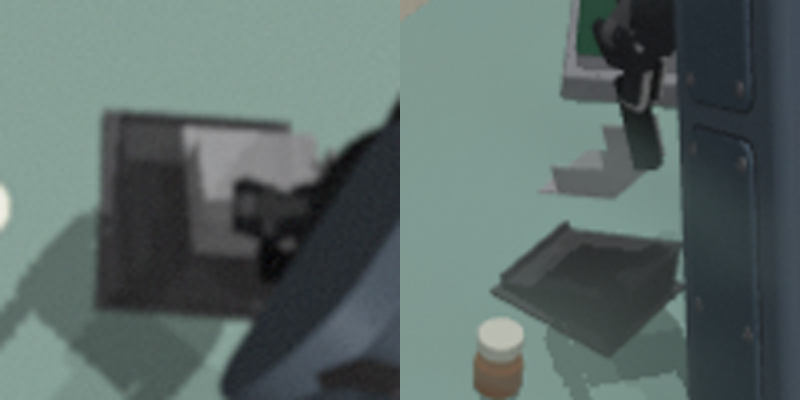

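The scoop is lifted clear of its rest and held by the handle, nose down. Next I'll measure the pan's tilt and its pose in the hand.

```bash
cat >> h.py <<'E'
def pan(n='side',yw=None,w=None):
    """scoop pan floor points in tool-yaw frame relative to TCP -> fit pitch"""
    X,p=cloud(n); s=sense(); a=np.radians(yaw()); D=X-s['tool_pos']
    f=D[...,0]*np.cos(a)+D[...,1]*np.sin(a); l=-D[...,0]*np.sin(a)+D[...,1]*np.cos(a); z=D[...,2]
    return f,l,z,p
def side_profile(n='side'):
    f,l,z,p=pan(n); m=(np.abs(l)<36)&(f>-40)&(f<130)&(z<-5)&(z>-110)
    return f[m],l[m],z[m],p[m]
E
python3 - <<'E'
from h import *
for n in('side','top'):
    f,l,z,p=side_profile(n); print(n,len(f))
    for q in range(-40,120,8):
        k=(f>=q)&(f<q+8)
        if k.any(): print(q+4,k.sum(),np.percentile(z[k],[3,25,50,75,97]).round(0), np.percentile(l[k],[3,97]).round(0))
E
```

```text
side 287
-28 5 [-26. -24. -20. -19. -18.] [-3.  7.]
-20 33 [-26. -20. -15. -10.  -6.] [-5.  9.]
-12 46 [-45. -40. -32. -18.  -6.] [-9. 34.]
-4 70 [-40. -32. -27. -21.  -8.] [-29.  35.]
4 46 [-41. -18. -14. -10.  -8.] [-36.  35.]
12 3 [-51. -43. -34. -31. -29.] [35. 36.]
20 1 [-49. -49. -49. -49. -49.] [36. 36.]
28 6 [-52. -43. -41. -40. -34.] [-35.  35.]
36 14 [-63. -59. -48. -43. -34.] [-36.  17.]
44 22 [-67. -65. -58. -46. -38.] [-36.  10.]
52 19 [-70. -69. -68. -66. -49.] [-35.  35.]
60 19 [-72. -72. -71. -69. -69.] [-30.  33.]
68 3 [-75. -75. -75. -74. -74.] [-6. 27.]
top 571
-28 10 [-28. -24. -23. -21. -19.] [-3.  7.]
-20 23 [-26. -17. -14. -10.  -6.] [-1.  8.]
-12 40 [-45. -41. -37. -24. -10.] [ 6. 35.]
-4 52 [-38. -30. -27. -23. -18.] [ 7. 34.]
4 11 [-16. -15. -12. -10.  -9.] [28. 34.]
12 19 [-56. -54. -54. -52. -50.] [16. 29.]
20 23 [-60. -57. -56. -55. -53.] [15. 29.]
28 27 [-62. -60. -59. -58. -57.] [-18.  28.]
36 74 [-66. -64. -63. -62. -59.] [-33.  28.]
44 105 [-69. -67. -65. -64. -53.] [-35.  28.]
52 95 [-74. -71. -69. -68. -46.] [-35.  31.]
60 91 [-76. -73. -72. -71. -69.] [-32.  33.]
68 1 [-77. -77. -77. -77. -77.] [-28. -28.]
```

```bash
python3 - <<'E'
from h import *
print(to(486.5,19.5,180,-12.6))
E
```

```text
[-0.131, -0.799, 0.028, 0.05]
```

>>> {"api": "send_rows", "payload": {
  "moves": [
    [-0.01,-0.06,0,0.005,-1],
    [-0.03,-0.15,0,0.01,-1],
    [-0.05,-0.25,0,0.02,-1],
    [-0.06,-0.35,0,0.03,-1],
    [-0.08,-0.45,0,0.04,-1],
    [-0.1,-0.55,0,0.05,-1],
    [-0.115,-0.65,0.01,0.05,-1],
    [-0.125,-0.73,0.02,0.05,-1],
    [-0.131,-0.78,0.028,0.05,-1],
    [-0.131,-0.799,0.028,0.05,-1],
    [-0.131,-0.799,0.028,0.05,-1],
    [-0.131,-0.799,0.028,0.05,-1]
  ]
}}

```text
clock: 3.65
tool_pos: [487.7, 17.9, 181.4]
tcp_rot: [0.0, 0.994, -0.109, -0.001]
contact_force: [-0.8, -0.1, -2.6]
finger_gap: 12.4
gripper_force: 60.6
```

```bash
python3 - <<'E'
from h import *
s=sense();print(s['tool_pos'],yaw(),s['q'].round(2))
P=np.array([[547+.976*u+.218*v,6-.218*u+.976*v] for u,v in[(-64,0),(-90,0)]])
print(to(*P[0],86,-12.6),to(*P[1],49,-12.6))
X,p=cloud('top')
c,sn=np.cos(np.radians(-12.6)),np.sin(np.radians(-12.6))
D=X-[547,6,0];u=D[...,0]*c+D[...,1]*sn;v=-D[...,0]*sn+D[...,1]*c
m=(abs(u)<118)&(abs(v)<50)&(X[...,2]>15)&(X[...,2]<34)&(u>0)
n,lab,st,ce=cv2.connectedComponentsWithStats(m.astype('u1'))
for i in range(1,n):
    if st[i,4]>8:k=lab==i;print(st[i,4],u[k].mean().round(),v[k].mean().round(),X[k][:,2].mean().round())
m=(abs(u)<135)&(abs(v)<70)&(X[...,2]>40)&(X[...,2]<50)&(u>0)
print('bin edges',np.percentile(u[m],[2,98]),np.percentile(v[m],[1,99]))
f,l,z,p=side_profile('top')
for q in range(10,80,10):
    k=(f>=q)&(f<q+10)
    if k.any(): print(q+5,np.median(z[k]).round(), np.percentile(l[k],[3,97]).round(0))
E
```

```text
[487.74599976  17.86268992 181.35944744] -12.517444265557574 [-0.19  0.38  1.8  -0.    0.96  1.6 ]
[-0.009, -0.003, 0.238, 0.0] [-0.074, -0.003, 0.331, 0.0]
20 115.0 31.0 24.0
32 115.0 -19.0 25.0
67 88.0 17.0 23.0
67 92.0 -22.0 22.0
73 62.0 -4.0 22.0
10 37.0 17.0 22.0
29 40.0 -18.0 23.0
bin edges [ 20.67969024 119.52587782] [-51.70287551  51.85821494]
```

>>> {"api": "send_rows", "payload": {
  "moves": [
    [-0.009,-0.003,0.08,0,-1],
    [-0.009,-0.003,0.16,0,-1],
    [-0.009,-0.003,0.22,0,-1],
    [-0.009,-0.003,0.24,0,-1],
    [-0.015,-0.003,0.25,0,-1],
    [-0.025,-0.003,0.26,0,-1],
    [-0.035,-0.003,0.271,0,-1],
    [-0.047,-0.003,0.284,0,-1],
    [-0.06,-0.003,0.296,0,-1],
    [-0.068,-0.003,0.312,0,-1],
    [-0.074,-0.003,0.328,0,-1],
    [-0.076,-0.003,0.332,0,-1]
  ],
  "force": 40
}}

```text
clock: 4.75
tool_pos: [454.9, 26.6, 50.9]
tcp_rot: [-0.0, 0.994, -0.109, -0.002]
contact_force: [-8.2, 0.5, 14.4]
finger_gap: 12.2
gripper_force: 69.7
```

```bash
python3 - <<'E'
from h import *
s=sense();print(s['tool_pos'],yaw(),s['contact_force'],s['moment'],s['gripper_force'])
for n in('top','side'):
  f,l,z,p=side_profile(n)
  for q in range(0,110,10):
    k=(f>=q)&(f<q+10)
    if k.sum()>2: print(n,q+5,k.sum(),np.percentile(z[k],[5,25,50,75]).round(), np.percentile(l[k],[3,97]).round(0))
a,b=snapshot('top')[0],snapshot('side')[0]
cv2.imwrite('pics/l2.png',np.hstack([cv2.resize(a[140:260,225:345],(400,400),interpolation=2),cv2.resize(b[150:270,200:320],(400,400),interpolation=2)]))
E
```

```text
[454.93931297  26.63045325  50.8662018 ] -12.56834353557987 [-8.15305231  0.45092739 14.36166612] [0.1467485 0.6283331 0.0279707] 69.6709406375885
top 55 12 [-44. -43. -43. -42.] [-26.  31.]
top 65 108 [-46. -44. -43. -41.] [-34.  34.]
top 75 111 [-46. -44. -43. -42.] [-34.  34.]
top 85 108 [-47. -45. -44. -42.] [-33.  33.]
top 95 103 [-48. -46. -44. -43.] [-33.  33.]
top 105 107 [-48. -47. -45. -44.] [-34.  34.]
side 5 80 [-47. -46. -44. -43.] [-33.  25.]
side 15 148 [-47. -44. -30. -19.] [-34.  34.]
side 25 19 [-47. -33. -16.  -7.] [ 5. 34.]
side 45 30 [-44. -42. -41. -40.] [-16.  23.]
side 55 50 [-44. -43. -42. -41.] [-24.  22.]
side 65 58 [-44. -43. -42. -41.] [-22.  21.]
side 75 50 [-46. -44. -43. -42.] [-22.  21.]
side 85 55 [-45. -43. -42. -42.] [-22.  23.]
side 95 45 [-46. -45. -43. -43.] [-21.  26.]
side 105 60 [-48. -46. -45. -44.] [-21.  27.]
```

View pics/l2.png

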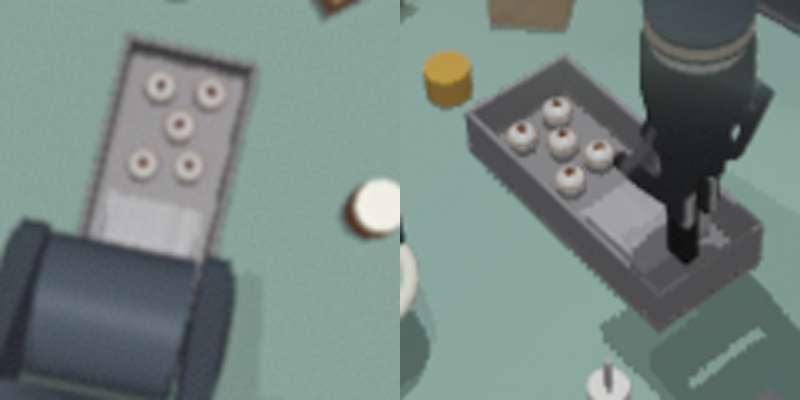

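>>> {"api": "send_rows", "payload": {
  "moves": [
    [0.02,0,0,0,-1],
    [0.04,0,0,0,-1],
    [0.06,0,0,0,-1],
    [0.08,0,0,0,-1],
    [0.1,0,0,0,-1],
    [0.12,0,0,0,-1],
    [0.14,0,0,0,-1],
    [0.16,0,0,0,-1],
    [0.18,0,0,0,-1],
    [0.2,0,0,0,-1],
    [0.22,0,0,0,-1],
    [0.22,0,0,0,-1]
  ],
  "force": 80
}}

```text
clock: 5.95
tool_pos: [546.1, 6.2, 51.9]
tcp_rot: [0.0, 0.994, -0.11, 0.002]
contact_force: [-1.8, 0.2, 1.6]
finger_gap: 12.0
gripper_force: 78.7
```

```bash
cat >> h.py <<'E'
def binuv(X):
    c,sn=np.cos(np.radians(-12.6)),np.sin(np.radians(-12.6))
    D=X-[547,6,0]; return D[...,0]*c+D[...,1]*sn,-D[...,0]*sn+D[...,1]*c
E
python3 - <<'E'
from h import *
s=sense();print(s['tool_pos'],binuv(s['tool_pos']),yaw(),s['contact_force'],s['gripper_force'])
a,b=snapshot('top')[0],snapshot('side')[0]
cv2.imwrite('pics/l3.png',np.hstack([cv2.resize(a[140:260,225:345],(400,400),interpolation=2),cv2.resize(b[130:250,200:320],(400,400),interpolation=2)]))
E
```

```text
[546.09222485   6.18328148  51.87855754] (np.float64(-0.9258946024031173), np.float64(-0.019157544532859977)) -12.59034565834013 [-1.7763553   0.20170382  1.56208962] 78.65350842475891
```

View pics/l3.png

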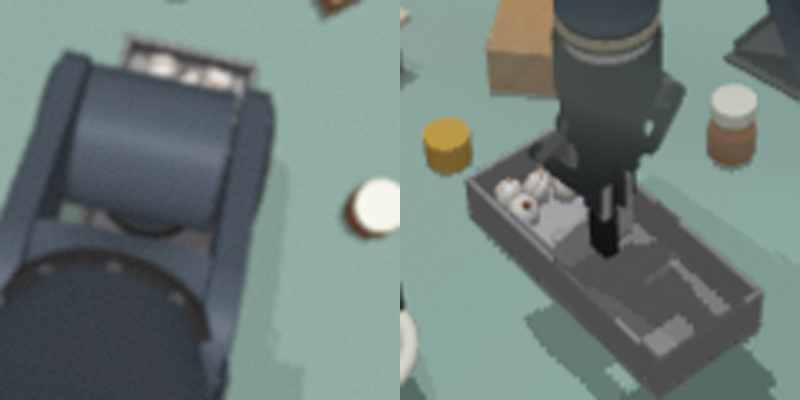

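The ferrules are bunched at the far wall and starting onto the pan. I'll push on to the wall.

>>> {"api": "send_rows", "payload": {
  "moves": [
    [0.01,0,0.003,0,-1],
    [0.02,0,0.004,0,-1],
    [0.03,0,0.004,0,-1],
    [0.038,0,0.004,0,-1],
    [0.044,0,0.004,0,-1],
    [0.048,0,0.004,0,-1],
    [0.048,0,0.004,0,-1]
  ]
}}

```text
clock: 6.63
tool_pos: [562.7, 2.6, 48.8]
tcp_rot: [-0.0, 0.994, -0.11, 0.0]
contact_force: [-4.6, 0.7, 4.7]
finger_gap: 12.0
gripper_force: 79.9
```

```bash
python3 - <<'E'
from h import *
s=sense();print(s['tool_pos'],binuv(s['tool_pos']),yaw(),s['contact_force'],s['gripper_force'])
b,a=snapshot('side')[0],snapshot('top')[0]
cv2.imwrite('pics/l4.png',np.hstack([cv2.resize(a[140:200,240:300],(400,400),interpolation=2),cv2.resize(b[160:220,215:275],(400,400),interpolation=2)]))
E
```

```text
[562.69006968   2.63312747  48.77115914] (np.float64(16.046662480096085), np.float64(0.13689531699971225)) -12.578906305129367 [-4.61626373  0.70006463  4.68051844] 79.85035300254822
```

View pics/l4.png

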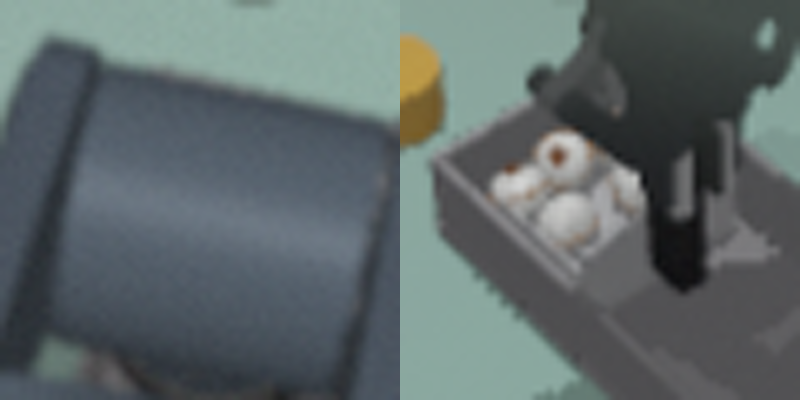

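>>> {"api": "send_rows", "payload": {
  "moves": [
    [0,0,-0.01,0,-1],
    [0,0,-0.025,0,-1],
    [0,0,-0.04,0,-1],
    [0,0,-0.055,0,-1],
    [0,0,-0.07,0,-1],
    [0,0,-0.085,0,-1],
    [0,0,-0.1,0,-1],
    [0,0,-0.115,0,-1],
    [0,0,-0.125,0,-1],
    [0,0,-0.13,0,-1],
    [0,0,-0.13,0,-1]
  ]
}}

```text
clock: 7.65
tool_pos: [563.4, 2.6, 100.3]
tcp_rot: [0.0, 0.994, -0.11, 0.001]
contact_force: [0.1, 0.0, -3.3]
finger_gap: 12.0
gripper_force: 78.8
```

```bash
cat >> h.py <<'E'
def ferr(n='side'):
    """heights above pan in the tool frame: grid of max z - rel TCP"""
    f,l,z,p=pan(n)
    for a in range(10,120,6):
        r=[]
        for b in range(42,-43,-6):
            k=(f>=a)&(f<a+6)&(l<b)&(l>=b-6)&(z>-110)&(z<0)
            r.append('%4d'%np.median(z[k]) if k.any() else '   .')
        print(a,''.join(r))
E
python3 - <<'E'
from h import *
s=sense();print(s['tool_pos'],binuv(s['tool_pos']),yaw(),s['contact_force'],s['gripper_force'])
ferr('side')
b,a=snapshot('side')[0],snapshot('top')[0]
cv2.imwrite('pics/l5.png',np.hstack([cv2.resize(a[130:210,230:310],(400,400),interpolation=2),cv2.resize(b[145:205,215:275],(400,400),interpolation=2)]))
E
```

```text
[563.35708114   2.56008138 100.25316668] (np.float64(16.713544654773862), np.float64(0.21111246190687272)) -12.57378704957353 [ 0.12942962  0.04554744 -3.32512408] 78.80354404449463
10    .   . -93 -94 -92 -23 -95 -91 -93 -94 -91 -93 -93 -95 -77
16  -26 -22 -20 -25 -27 -25 -33 -94 -94 -93 -92 -27 -31 -92 -75
22  -21 -17 -95 -92 -92 -92 -93 -95 -94 -94 -94 -93 -93 -92 -75
28  -27 -15 -92 -92 -93 -92 -95 -94 -93 -93 -94 -92 -93 -93 -82
34  -27 -18 -95 -93 -93 -92 -94 -92 -94 -93 -94 -93 -92 -92 -87
40  -26   . -93 -29 -90 -93 -94 -93 -92 -94 -92 -92 -95 -95 -89
46  -23   . -27 -28 -92 -29 -92 -94 -94 -35 -92 -95   .   . -88
52  -28 -27 -28 -22 -22 -24 -92 -66 -40 -35 -92 -95   .   .   .
58  -27   . -25 -93 -93 -58 -30 -42 -26 -24 -58 -95   .   .   .
64  -26 -16 -34 -65 -91 -60   . -39 -36 -22   .   .   .   .   .
70  -32 -20 -27 -25 -27 -28   . -40 -42 -41 -23   .   .   .   .
76  -35 -22 -24 -23 -60 -95 -42 -41 -43 -31 -28   .   .   .   .
82  -39 -40 -25 -93 -93   . -30 -30 -32 -33 -33   .   .   .   .
88  -40 -42 -94 -93 -95 -30 -29 -22 -27 -28 -26   .   .   .   .
94  -57 -61 -79 -89 -92   . -25 -22 -20 -23   .   .   .   .   .
100  -61 -57 -74 -87 -85   . -26 -25   .   .   .   .   .   .   .
106    .   .   .   .   .   .   .   .   .   .   .   .   .   .   .
112    .   .   .   .   .   .   .   .   .   .   .   .   .   .   .
118    .   .   .   .   .   .   .   .   .   .   .   .   .   .   .
```

View pics/l5.png

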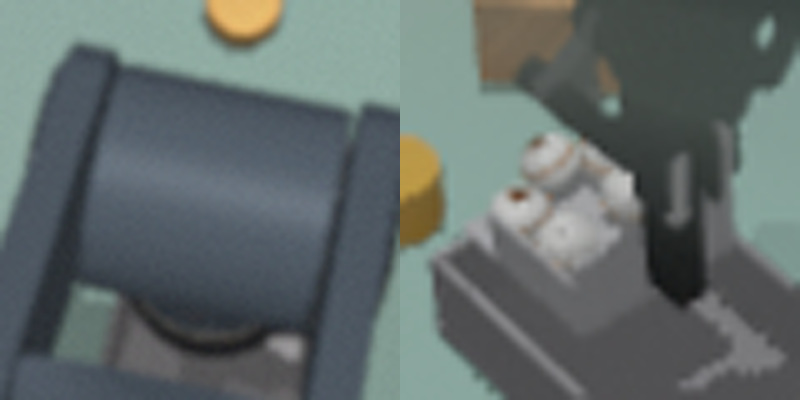

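>>> {"api": "send_rows", "payload": {
  "moves": [
    [0.006,0,0,0,-1],
    [0.012,0,0.01,0,-1],
    [0.012,0,0.02,0,-1],
    [0.012,0,0.03,0,-1],
    [0.012,0,0.04,0,-1],
    [0.012,0,0.05,0,-1],
    [0.012,0,0.058,0,-1],
    [0.012,0,0.064,0,-1],
    [0.012,0,0.064,0,-1]
  ]
}}

```text
clock: 8.55
tool_pos: [562.8, 2.9, 74.3]
tcp_rot: [-0.0, 0.994, -0.109, -0.005]
contact_force: [-11.4, 2.4, 12.9]
finger_gap: 12.2
gripper_force: 85.4
```

```bash
python3 - <<'E'
from h import *
s=sense();print(s['tool_pos'],binuv(s['tool_pos']),yaw(),s['contact_force'],s['gripper_force'])
ferr('side')
E
```

```text
[562.78886838   2.88240241  74.33745179] (np.float64(16.08870414203211), np.float64(0.40171918424622)) -12.544936017492834 [-11.44571577   2.39547911  12.9495219 ] 85.37660837173462
10    .   . -66 -67 -67 -17 -46 -68 -67 -68 -67 -68 -69 -68 -50
16    .   . -65 -67 -68 -16 -68 -68 -69 -68 -67 -65 -69 -66 -56
22   -5  -2 -12 -12 -10 -17 -69 -68 -68 -68 -66 -69 -67 -68 -54
28  -20 -25 -22 -31 -34 -21 -35 -68 -68 -67 -66 -50 -34 -52 -51
34  -23 -11 -69 -68 -66 -69 -68 -68 -68 -68 -70 -72 -69 -68 -61
40  -21   . -68 -67 -69 -68 -67 -67 -67 -71   .   .   . -67 -64
46  -19 -14 -67 -66 -67 -67 -65 -69 -67 -70   .   .   . -68 -67
52  -17 -25 -17 -21 -22 -23 -49 -33 -31 -52   .   .   .   . -68
58  -17   . -17 -16 -13 -19 -31 -32 -30 -28   .   .   .   .   .
64  -16  -9 -17 -13 -14 -11   . -31 -25 -31 -31   .   .   .   .
70  -12   . -66 -18 -12 -12   . -29 -21 -23   .   .   .   .   .
76  -16   . -19 -16 -13   .   . -30 -29 -25   .   .   .   .   .
82  -19  -8 -13 -10 -13 -14 -16 -18 -27 -28   .  -8 -10   .   .
88  -26 -13 -10  -8  -9 -13 -11  -6 -29 -27 -28  -9  -9   .   .
94  -33 -32 -55 -69  -9 -10  -6  -6   .   .   .   .   .   .   .
100  -32 -34 -54 -69   . -15 -11  -7   .   .   .   .   .   .   .
106  -26 -27 -27   .   .   . -27   .   .   .   .   .   .   .   .
112    .   .   .   .   .   .   .   .   .   .   .   .   .   .   .
118    .   .   .   .   .   .   .   .   .   .   .   .   .   .   .
```

>>> {"api": "send_rows", "payload": {
  "moves": [
    [0,0,-0.01,0,-1],
    [0,0,-0.03,0,-1],
    [0,0,-0.06,0,-1],
    [0,0,-0.09,0,-1],
    [0,0,-0.12,0,-1],
    [0,0,-0.15,0,-1],
    [0,0,-0.19,0,-1],
    [0,0,-0.23,0,-1],
    [0,0,-0.26,0,-1],
    [0,0,-0.28,0,-1],
    [0,0,-0.29,0,-1],
    [0,0,-0.29,0,-1]
  ]
}}

```text
clock: 9.6
tool_pos: [568.3, 1.4, 190.7]
tcp_rot: [0.0, 0.994, -0.11, 0.001]
contact_force: [1.2, -1.4, -2.8]
finger_gap: 12.1
gripper_force: 82.9
```

```bash
python3 - <<'E'
from h import *
s=sense();print(s['tool_pos'],yaw(),s['contact_force'],s['moment'],s['gripper_force'])
ferr('side')
X,p=cloud('top');u,v=binuv(X)
m=(abs(u)<116)&(abs(v)<48)&(X[...,2]>15)&(X[...,2]<34);print('left in bin px',m.sum(),u[m].min() if m.any() else'',(( abs(u)<116)&(abs(v)<48)&(X[...,2]<12)).sum())
print(to(457.7,324.3,195,0))
E
```

```text
[568.27863692   1.44824595 190.69206771] -12.577384364734279 [ 1.21591812 -1.3943722  -2.7910238 ] [ 0.04772111  0.16899488 -0.02504281] 82.89718866348267
10    .   .   .   .   . -11  -8   .   .   .   .   .   .   .   .
16    .   .   .   .   . -13  -6   .   .   .   .   .   .   .   .
22   -3 -13  -6  -6 -11 -11 -15   .   .   .   . -14 -20   .   .
28  -17 -22 -25 -23 -25 -22 -32   .   .   .   . -27 -25 -30   .
34  -24 -10   .   .   .   .   .   .   .   .   .   .   .   .   .
40  -22 -11   .   .   .   .   .   .   .   .   .   .   .   .   .
46  -20  -8   .   .   .   .   .   .   .   .   .   .   .   .   .
52  -19 -26 -18 -20 -18 -18   .   .   .   .   .   .   .   .   .
58  -16 -11 -17 -14 -13 -14 -29 -31 -26 -20 -23   .   .   .   .
64  -17   . -17 -11 -11 -14   . -31 -20 -14 -32   .   .   .   .
70  -21  -8   . -16 -13   .   . -29 -18 -11  -9   .   .   .   .
76  -13   . -16 -15 -16   .   . -29 -28 -14 -11   .   .   .   .
82  -19 -14 -11 -10 -11 -18 -14 -16 -19 -26 -14   .   .   .   .
88  -30 -13 -10 -10 -10 -15 -13  -9 -16 -17 -13   .   .   .   .
94  -28 -27 -11  -9 -10 -14  -8  -6  -7 -12 -11   .   .   .   .
100  -27 -25 -27   .   . -14  -9  -6   .   . -14   .   .   .   .
106  -28 -26 -25   .   .   . -10   .   .   .   .   .   .   .   .
112    .   .   .   .   .   .   .   .   .   .   .   .   .   .   .
118    .   .   .   .   .   .   .   .   .   .   .   .   .   .   .
left in bin px 17 -37.82086466498178 908
[-0.443, -0.728, -0.014, -0.07]
```

>>> {"api": "send_rows", "payload": {
  "moves": [
    [-0.005,-0.009,-0.001,-0.002,-1],
    [-0.017,-0.028,-0.003,-0.006,-1],
    [-0.035,-0.057,-0.004,-0.012,-1],
    [-0.058,-0.096,-0.005,-0.02,-1],
    [-0.086,-0.141,-0.006,-0.03,-1],
    [-0.114,-0.188,-0.007,-0.04,-1],
    [-0.143,-0.235,-0.008,-0.05,-1],
    [-0.169,-0.277,-0.009,-0.058,-1],
    [-0.191,-0.314,-0.01,-0.064,-1],
    [-0.206,-0.339,-0.01,-0.068,-1],
    [-0.217,-0.357,-0.01,-0.07,-1],
    [-0.222,-0.364,-0.01,-0.07,-1]
  ]
}}

```text
clock: 10.7
tool_pos: [511.8, 164.6, 193.9]
tcp_rot: [-0.0, 1.0, 0.001, -0.0]
contact_force: [0.3, 0.7, -2.8]
finger_gap: 11.7
gripper_force: 82.9
```

```bash
python3 - <<'E'
from h import *
s=sense();print(s['tool_pos'],yaw(),s['contact_force'])
print(to(457.7,324.3,195,0))
E
```

```text
[511.78702216 164.55411007 193.8936093 ] 0.14880018572925652 [ 0.31422539  0.70257626 -2.78811052]
[-0.134, -0.4, -0.003, 0.001]
```

>>> {"api": "send_rows", "payload": {
  "moves": [
    [-0.003,-0.01,0,0,-1],
    [-0.01,-0.031,0,0,-1],
    [-0.021,-0.064,0,0,-1],
    [-0.036,-0.106,0,0,-1],
    [-0.052,-0.155,0,0,-1],
    [-0.069,-0.206,0,0,-1],
    [-0.087,-0.258,0,0,-1],
    [-0.102,-0.305,0,0,-1],
    [-0.116,-0.345,0,0,-1],
    [-0.125,-0.373,0,0,-1],
    [-0.131,-0.392,0,0,-1],
    [-0.134,-0.4,0,0,-1]
  ]
}}

```text
clock: 11.7
tool_pos: [458.9, 323.7, 193.9]
tcp_rot: [-0.0, 1.0, 0.0, 0.0]
contact_force: [0.4, -0.8, -4.6]
finger_gap: 12.4
gripper_force: 82.9
```

```bash
python3 - <<'E'
from h import *
s=sense();print(s['tool_pos'],yaw(),s['contact_force'])
X,p=cloud('side');Y,p2=cloud('top')
for n,X in(('top',Y),('side',X)):
    m=(np.hypot(X[...,0]-508,X[...,1]-324)<75)&(X[...,2]>44)&(X[...,2]<54)
    Q=X[m][:,:2]; print(n,m.sum(),circ(*Q.T) if m.sum()>20 else '')
ferr('side')
E
```

```text
[458.91715101 323.74298539 193.94065855] 0.050698081115139994 [ 0.43222427 -0.84518767 -4.55348704]
top 105 (array([507.43090588, 324.02724905]), np.float64(59.49102030708277))
side 295 (array([506.95682756, 325.50849546]), np.float64(59.69410127221151))
10    .   .   .   .   . -14   .   .   .   .   .   .   .   .   .
16    .   .   .   .   . -12   .   .   .   .   .   .   .   .   .
22   -8  -9 -11 -10  -8 -10   .   .   .   .   .   .   .   .   .
28  -21 -27 -28 -27 -28 -25 -22   .   .   .   . -31   .   .   .
34  -19 -12   .   .   .   .   .   .   .   .   .   .   .   .   .
40  -18   .   .   .   .   .   .   .   .   .   .   .   .   .   .
46  -17   . -33 -33 -33 -32 -30   .   .   .   .   .   .   .   .
52  -18 -11 -25 -21 -21 -31 -33   .   .   .   .   .   .   .   .
58  -16   . -20 -13   . -32   .   .   .   .   .   .   .   .   .
64  -16   . -19 -12   .   .   .   . -14 -12   .   .   .   .   .
70  -19  -7 -31 -16   .   .   .   . -14 -13   .   .   .   .   .
76  -16 -16 -19 -16   .   .   .   .   . -16   .   .   .   .   .
82  -19 -14 -12  -9   .   .   .   .   . -27   .   .   .   .   .
88  -29 -12  -9  -8   .   .  -6  -6   . -28 -30   .   .   .   .
94  -28 -28 -11 -10   .   .  -8  -7  -7   .   .   .   .   .   .
100  -27 -27 -25 -15   . -10 -11  -8   .   .   .   .   .   .   .
106    . -27 -27 -26   .   .   .   .   .   .   .   .   .   .   .
112    .   .   .   .   .   .   .   .   .   .   .   .   .   .   .
118    .   .   .   .   .   .   .   .   .   .   .   .   .   .   .
```

>>> {"api": "send_rows", "payload": {
  "moves": [
    [-0.002,-0.002,0.01,0,-1],
    [-0.005,-0.002,0.03,0,-1],
    [-0.008,-0.002,0.06,0,-1],
    [-0.01,-0.002,0.09,0,-1],
    [-0.012,-0.002,0.12,0,-1],
    [-0.014,-0.002,0.15,0,-1],
    [-0.014,-0.002,0.175,0,-1],
    [-0.014,-0.002,0.19,0,-1],
    [-0.014,-0.002,0.2,0,-1],
    [-0.014,-0.002,0.2,0,-1]
  ]
}}

```text
clock: 12.68
tool_pos: [453.1, 323.4, 113.1]
tcp_rot: [0.0, 1.0, 0.0, -0.001]
contact_force: [0.3, -0.1, -3.4]
finger_gap: 12.2
gripper_force: 82.9
```

>>> {"api": "send_rows", "payload": {
  "moves": [
    [0,0,0,0,-1],
    [0,0,0,0,-1],
    [0,0,0,0,-1]
  ],
  "force": 20
}}

```text
clock: 12.93
tool_pos: [454.0, 324.1, 114.7]
tcp_rot: [-0.0, 1.0, 0.0, 0.001]
contact_force: [-0.3, 0.3, -4.1]
finger_gap: 12.1
gripper_force: 82.9
```

```bash
python3 - <<'E'
from h import *
s=sense();print(s['tool_pos'],yaw(),s['contact_force'],s['moment'],s['gripper_force'],s['finger_gap'])
ferr('side')
E
```

```text
[453.96989181 324.05590116 114.68737386] 0.03140774526189783 [-0.29769545  0.29862037 -4.08263751] [ 0.01644784  0.12024878 -0.00581284] 82.888845205307 12.065232135977089
10  -96   .   .   .   . -19-101-100-101-101-100-103   .-105 -65
16 -107   .   .-100-100 -60-101-101-102-101-101-100-103-100 -89
22   -7  -9 -11 -17 -22 -22 -99-100-100-100-100-100-100-101 -83
28  -19 -31 -31 -31 -34 -34-100-101-102-100-102-101-101-101 -99
34  -21-102-101-100-101-101-101-101-101-101-101-101-101-102-102
40  -30-100-102-100-100-100-100-102-101-101-100-101-103-100-102
46  -33-100 -64 -67 -35 -99-100-101-101-101   .   .   .-101-100
52  -27-101 -32 -33 -98 -99-100 -99-102-101   .   .   .   .-102
58  -28-100 -31-100 -99-101-102-102-101-101   .   .   .   .   .
64  -28-101 -30-100   .   .   .   . -19 -35   .   .   .   .   .
70  -27-101-100-100   .   .   .   . -25   .   .   .   .   .   .
76  -24-100 -29 -66   .   .   .   .   .   .   .   .   .   .   .
82  -65-100 -28-101  -7   . -16 -10   .   .   .   .   .   .   .
88  -98 -98 -54 -54 -11 -15 -11  -7  -7   .   .   .   .   .   .
94  -73 -86 -56-101 -10 -13  -8  -6  -8   .   .   .   .   .   .
100  -46 -64 -84 -99   . -22 -10  -9 -10   . -15   .   .   .   .
106 -103 -27 -29   .   . -28   .   .   .   . -26   .   .   .   .
112 -106   .   .   .   .   .   .   .   .   .   .   .   .   .   .
118 -106-103   .   .   .   .   .   .   .   .   .   .   .   .   .
```

>>> {"api": "send_rows", "payload": {
  "moves": [
    [0,0,0,0,-0.7],
    [0,0,0,0,-0.7]
  ],
  "force": 20
}}

```text
clock: 13.15
tool_pos: [453.6, 323.9, 114.4]
tcp_rot: [-0.0, 1.0, 0.0, 0.0]
contact_force: [0.3, 0.3, -4.1]
finger_gap: 13.2
gripper_force: 44.7
```

>>> {"api": "send_rows", "payload": {
  "moves": [
    [0,0,0,0,-0.69],
    [0,0,0,0,-0.69]
  ],
  "force": 20
}}

```text
clock: 13.32
tool_pos: [453.5, 323.8, 114.1]
tcp_rot: [-0.0, 1.0, 0.0, 0.0]
contact_force: [-1.0, -0.1, -3.2]
finger_gap: 13.7
gripper_force: 28.6
```

>>> {"api": "send_rows", "payload": {
  "moves": [
    [0,0,0,0,-0.683],
    [0,0,0,0,-0.683]
  ],
  "force": 20
}}

```text
clock: 13.48
tool_pos: [453.5, 323.8, 114.0]
tcp_rot: [-0.0, 1.0, 0.0, 0.0]
contact_force: [0.1, 0.4, -2.1]
finger_gap: 13.5
gripper_force: 17.2
```

```bash
python3 - <<'E'
from h import *
s=sense();print(s['tool_pos'],yaw(),s['contact_force'],s['moment'],s['gripper_force'],s['finger_gap'])
ferr('side')
E
```

```text
[453.46638301 323.83311891 114.04775895] 0.027808505048830905 [ 0.06903978  0.35896789 -2.09045337] [-0.07081929  0.16701587 -0.02740567] 17.188616394996643 13.46228622314432
10  -96-104   .   .   . -16-102-100-100-100-100-100-106-102-102
16 -105   .   . -99-100 -63-100-100-101-101-100-101 -99 -98 -77
22  -12 -18 -22 -23 -25 -25 -97 -99-100-100-100 -99-100-102 -85
28  -20-100-100-100-100-101 -99-100 -99-101-101-100-100-101-100
34  -26-100 -99-101-101-100 -99-100 -99-100-100-101 -99-101-100
40  -27-100 -99 -99-100 -99 -99-100-100-101   .   .-100-100-102
46  -26-100 -66 -34 -35 -99-100-100-101-100   .   .   .-101-100
52  -27-101 -33 -68-100-100-100-100-101-101   .   .   .   .-101
58  -29 -99 -32 -99   .   .   .   . -21 -15   .   .   .   .   .
64  -29 -99 -33-101   .   .   .   . -18   .   .   .   .   .   .
70  -34-100 -97 -99   .   .   .   . -21   .   .   .   .   .   .
76  -25 -98 -23 -98   .   .   .   . -31 -34   .   .   .   .   .
82 -100 -99 -25 -99   .   . -13 -12   .   .   .   .   .   .   .
88  -93 -98 -57 -13 -12 -13 -14 -11 -10   .   .   .   .   .   .
94  -73 -81 -99-100 -20 -20 -13 -11 -12   .   .   .   .   .   .
100  -60 -69 -83 -99   . -30 -15 -13 -14   .   .   .   .   .   .
106    . -65 -49   .   . -32 -31   .   .   .   .   .   .   .   .
112 -105   .   .   .   .   .   .   .   .   .   .   .   .   .   .
118 -104-103   .   .   .   .   .   .   .   .   .   .   .   .   .
```

>>> {"api": "send_rows", "payload": {
  "moves": [
    [0,0,0,0,-0.681],
    [0,0,0,0,-0.681],
    [0,0,0,0,-0.68],
    [0,0,0,0,-0.68]
  ]
}}

```text
clock: 13.87
tool_pos: [453.3, 323.8, 114.0]
tcp_rot: [0.0, 1.0, 0.0, -0.0]
contact_force: [-1.0, 0.4, -2.9]
finger_gap: 13.9
gripper_force: 11.5
```

```bash
python3 - <<'E'
from h import *
s=sense();print(s['tool_pos'],s['contact_force'],s['gripper_force'],s['finger_gap'])
ferr('side')
E
```

```text
[453.29119131 323.793529   113.98386287] [-0.97815186  0.40254036 -2.90920364] 11.532601565122604 13.85411016160248
10  -80-104   .   .   . -97 -98 -99-100-100   .   .-101-104-106
16  -32 -25 -95-100-101-100-101-101-100-100   .   .-100-101-103
22  -38   . -68 -34 -33 -35   .   .   .   .   .   .   .   .   .
28  -35 -98 -49 -33 -31 -34 -38 -53 -54   .   .   .   .   .   .
34  -41-100 -44 -33 -32 -33 -54 -53 -54   .   .   .   .   .   .
40  -49-100 -99 -38 -35   .   . -55 -57   .   .   .   .   .   .
46  -52-100 -45 -42 -42   . -57 -57 -58   .   .   .   .   .   .
52  -61-100 -46 -39 -41 -53 -59 -59 -58   .   .   .   .   .   .
58  -98 -97 -43 -40 -42 -48 -61 -62   .   .   .   .   .   .   .
64 -100 -98-100 -44 -46   . -62 -64   .   .   .   .   .   .   .
70 -101-100-100   .   .   . -65   .   .   .   .   .   .   .   .
76 -100-100-102   .   .   .   .   .   .   .   .   .   .   .   .
82  -99-100-101   .   .   .   .   .   .   . -56   .   .   .   .
88  -99-101-101 -99-102   .   .-102 -99   .   .   .   .   .   .
94  -79 -97-102-101 -98-100 -99-100   .   .   .   . -84   .   .
100  -62 -76 -86 -99 -99-100 -99-102   .   .   . -79 -80   .   .
106    . -64 -64 -76 -78 -84 -96   .   .   .   .   .   .   .   .
112 -104   .   . -64 -63 -63   .   . -62 -65   .   .   .   .   .
118 -103-103   .   .   .   .   .   .   .   .   .   .   .   .   .
```

>>> {"api": "send_rows", "payload": {
  "moves": [
    [0,0,0,0,-0.68],
    [0,0,0,0,-0.679],
    [0,0,0,0,-0.679],
    [0,0,0,0,-0.69]
  ]
}}

```text
clock: 14.25
tool_pos: [453.5, 323.8, 114.1]
tcp_rot: [-0.0, 1.0, 0.0, 0.0]
contact_force: [0.9, -0.3, -2.6]
finger_gap: 13.9
gripper_force: 16.6
```

```bash
python3 - <<'E'
from h import *
s=sense();print(s['tool_pos'],s['contact_force'],s['gripper_force'],s['finger_gap'])
ferr('side')
E
```

```text
[453.49921774 323.815453   114.05646961] [ 0.87965992 -0.28436075 -2.64618902] 16.580942273139954 13.915679685395457
10  -83-104   .   .   . -99 -99 -99-100-101   .   .-108-104-103
16  -33   .   . -99-101-100-101-101-101-101   .   .   .-101-102
22  -34 -97 -41 -35 -33 -34   .   .-104   .   .   .   .   .   .
28  -38 -99 -47 -33 -31 -34 -52 -51 -53   .   .   .   .   .   .
34  -43-100 -45 -34 -32 -34 -40 -53 -53   .   .   .   .   .   .
40  -50-101-100 -37 -37   .   . -55 -56   .   .   .   .   .   .
46  -56-100 -50 -42 -43 -44 -60 -58 -58   .   .   .   .   .   .
52  -78 -99 -44 -39 -42 -53 -60 -60 -59   .   .   .   .   .   .
58  -98 -80 -43 -41 -41 -46 -62 -62   .   .   .   .   .   .   .
64  -99 -98 -99 -44 -44   . -63   .   .   .   .   .   .   .   .
70 -101-100 -99   .   .   . -66   .   .   .   .   .   .   .   .
76 -101-101-100   .   .   .   . -82   . -50 -47   .   .   .   .
82 -100-100-101   .   .   . -82   .   . -48 -49   .   .   .   .
88  -97 -99-100-101-100   . -84   .   .   .   .   .   .   .   .
94  -75 -98 -99-100-100 -99 -97   .   .   .   .   .   .   .   .
100  -64 -74 -83 -95 -98-100-100   .   .   .   . -77   .   .   .
106    . -61 -65 -71 -79 -85 -91-100   .   .   .   .   .   .   .
112 -104   .   . -63 -64 -67   .   . -60 -64   .   .   .   .   .
118 -105-105   .   .   .   .   .   .   .   .   .   .   .   .   .
```

>>> {"api": "send_rows", "payload": {
  "moves": [
    [0,0,0,0,-0.678],
    [0,0,0,0,-0.677],
    [0,0,0,0,-0.676],
    [0,0,0,0,-0.676],
    [0,0,0,0,-0.7],
    [0,0,0,0,-0.7]
  ]
}}

```text
clock: 14.8
tool_pos: [453.5, 323.8, 114.0]
tcp_rot: [-0.0, 1.0, 0.0, 0.0]
contact_force: [0.4, 0.0, -2.2]
finger_gap: 13.2
gripper_force: 20.2
```

```bash
python3 - <<'E'
from h import *
s=sense();print(s['tool_pos'],s['contact_force'],s['gripper_force'],s['finger_gap'])
ferr('side')
E
```

```text
[453.45249442 323.81252149 114.01592786] [ 0.41987825  0.01627508 -2.21817924] 20.232319235801697 13.176159453782518
10  -72   .   .   .   .-100 -99-101-100-100   .   .-106-104-103
16  -31   .   . -99-100-100-100-100 -99-101   .   .   . -99-105
22  -33   . -69 -35 -33 -35   .   .   .   .   .   .   .   .   .
28  -37-101 -46 -34 -33 -35 -39 -52 -55   .   .   .   .   .   .
34  -43-100 -77 -33 -34 -34 -46 -54 -56   .   .   .   .   .   .
40  -54-100 -59 -38 -36 -36   . -56 -57   .   .   .   .   .   .
46  -50-100 -46 -42 -43   . -59 -58 -59   .   .   .   .   .   .
52  -61 -99 -71 -41 -41 -53 -60 -60 -60   .   .   .   .   .   .
58  -98 -97 -43 -41 -42 -50 -61 -60   .   .   .   .   .   .   .
64  -99-100-100   . -46   . -65   .   .   .   .   .   .   .   .
70 -100-101-101   .   .   . -69   .   .   .   .   .   .   .   .
76  -99-100-101   .   .   .   . -79   .   .   .   .   .   .   .
82 -100-100-100 -97   .   . -82   .   .   .   .   .   .   .   .
88  -97-101-100-100-100   . -86   .   .   .   .   .   .   .   .
94  -74 -91-101-100-100-101-101   .   .   .   .   . -84   .   .
100  -62 -70 -85 -96 -99-100-100-100   .   .   . -80 -83   .   .
106    . -61 -65 -73 -81 -84 -97 -99   .   .   .   .   .   .   .
112 -104   .   . -64 -63 -65   .   . -62 -61   .   .   .   .   .
118 -104-106   .   .   .   .   .   .   .   .   .   .   .   .   .
```

>>> {"api": "send_rows", "payload": {
  "moves": [
    [0,0,0,0,-0.677],
    [0,0,0,0,-0.675],
    [0,0,0,0,-0.674],
    [0,0,0,0,-0.674],
    [0,0,0,0,-0.674],
    [0,0,0,0,-0.7],
    [0,0,0,0,-0.7]
  ]
}}

```text
clock: 15.43
tool_pos: [453.6, 323.9, 114.1]
tcp_rot: [-0.0, 1.0, 0.0, 0.0]
contact_force: [-0.5, 0.2, -1.3]
finger_gap: 13.4
gripper_force: 20.1
```

```bash
python3 - <<'E'
from h import *
s=sense();print(s['tool_pos'],s['contact_force'],s['gripper_force'],s['finger_gap'])
ferr('side')
E
```

```text
[453.61299045 323.88764401 114.14566785] [-0.46107411  0.18941189 -1.31880689] 20.129104256629944 13.378793048086035
10  -83-106   .   .   .   .   .   .   .   .   .   .   . -36   .
16  -50   .   .   .   .   .   .   .   .   .   .   . -47 -42   .
22  -52   .   . -70   .   . -70   . -71 -69   .   . -55 -57   .
28  -52-101-100 -73 -71 -72 -73 -73 -74 -73   .   . -56 -56   .
34  -73-100   . -77 -77 -75 -76 -77 -77 -77   .   .   .   .   .
40 -100 -99   . -81 -81 -80 -78 -80 -80 -82 -81   .   .   .   .
46 -101 -88 -85 -81 -83 -85   .   .   .   .   .   .   .   .   .
52 -100 -89 -79 -79 -81 -99-101-100 -88 -87 -96-101   .   .   .
58  -99-101 -84 -82 -84 -98-101 -90 -84 -79   .   .   .   .   .
64 -100-100-100 -89   . -99-101 -95 -82   .   .   .   .   .   .
70 -100 -94 -87 -87 -90 -99-101-100 -83   .   .   .   .   .   .
76 -100 -92 -80 -78 -85-100 -94 -95 -95   .   .   .   .   .   .
82 -100 -92 -78 -78 -81 -99 -88 -86-101   .   .   .   .   .   .
88  -97-101 -81 -82   . -98 -86   .   .   .   .   .   .   .   .
94  -76 -96-100   .   .-101-100   .   .   .   . -87 -81   .   .
100  -64 -72 -85 -95 -98-100-101   .   .   .   . -82 -84   .   .
106    .   . -63 -72 -78 -85 -93 -99   .   .   .   .   .   .   .
112 -104   .   . -63 -66 -68   .   . -63 -61   .   .   .   .   .
118 -103-105   .   .   .   .   .   .   .   .   .   .   .   .   .
```

>>> {"api": "send_rows", "payload": {
  "moves": [
    [0,0,0,0,-1],
    [0,0,0,0,-1],
    [0,0,-0.02,0,-1],
    [0,0,-0.06,0,-1],
    [0,0,-0.11,0,-1],
    [0,0,-0.17,0,-1],
    [0,0,-0.22,0,-1],
    [0,0,-0.25,0,-1],
    [0,0,-0.26,0,-1],
    [0,0,-0.26,0,-1]
  ],
  "force": 60
}}

```text
clock: 16.32
tool_pos: [454.0, 324.1, 219.6]
tcp_rot: [-0.001, 1.0, 0.0, 0.001]
contact_force: [0.2, -0.7, -1.1]
finger_gap: 12.5
gripper_force: 59.6
```

```bash
python3 - <<'E'
from h import *
s=sense();print(s['tool_pos'],s['contact_force'],s['gripper_force'],s['finger_gap'])
f,l,z,p=pan('side'); m=(abs(l)<24)&(f>28)&(f<85)&(z<-45)&(z>-110); print(m.sum(),np.polyfit(f[m],z[m],1),f[m].max())
for n in('side','top'):
    f,l,z,p=side_profile(n)
    for q in range(10,90,8):
        k=(f>=q)&(f<q+8)&(abs(l)<28)
        if k.sum()>2: print(n,q+4,k.sum(),np.percentile(z[k],[5,25,50,75]).round(), np.percentile(l[k],[3,97]).round(0))
X,p=cloud('side')
D=X-[507.3,324.8,0]
for a in range(54,-60,-6):
    print(''.join('%4d'%np.median(X[...,2][k]) if (k:=(D[...,0]>=a)&(D[...,0]<a+6)&(D[...,1]<b)&(D[...,1]>=b-6)&(X[...,2]<70)).any() else '   .' for b in range(60,-60,-6)))
print(to(540,-304,200,-3.5))
E
```

```text
[454.01599733 324.08590588 219.56080195] [ 0.19826122 -0.65459777 -1.08577213] 59.576327204704285 12.475291123080122
66 [ -0.72376904 -48.52420993] 44.44773277666144
side 30 4 [-75. -75. -73. -72.] [18. 21.]
side 38 48 [-79. -78. -77. -76.] [-20.  20.]
side 46 14 [-82. -81. -81. -80.] [-18.  20.]
top 14 36 [-67. -66. -64. -62.] [-26.  23.]
top 22 92 [-72. -70. -69. -67.] [-25.  25.]
top 30 72 [-78. -75. -74. -73.] [-26.  26.]
top 38 93 [-83. -81. -79. -78.] [-25.  26.]
top 46 5 [-83. -83. -81. -80.] [-24.  26.]
   8   9   9  10   .  50  47  43  33  34  34  41  40  44  49   .   .   .   .   .
   9   8  10  51  47  38  29  18  14  13  18   .  27  31  36  48   .   .   .   .
  10   9  29  48  30  26   .   .  12  13  10   .   .   .  32  42  45   .   .   .
   8   8  45  27  31  31  30  25  14  14  11   .   .   .   .   .  49  47   .   .
   9  46  28  18  32  33  32  25  13  14  13   .   .   .   .   .   .   .  51   .
   9  40  14  15  29  31  31  14  13  13  14   .   .   .   .   .   .   .   .   .
  24  26  13  13  15  19  23  13  12  14  12  13   .   .   .   .   .   .   .   .
  10  16  13  11
[... 283 characters left out ...]
  12  14  12  12  12   .
  16   .  15  12  13  21  23  23  13  12  14  12  12  13  13  13  13  12  15  26
  21   9   .  14  12  12  12  14  14  13  14  14  14  13  12  11  13  13  22  34
  38   9   .   .  11  13  13  14  13  13  12  13  12  13  12  13  12  14  32  43
  10  23   9   .   .  14  13  13  12  13  12  12  12  13  13  12  12  14  39  12
   8  36  17   7   .   .  14  13  12  13  12  12  12  12  12  13  14  23  26   9
   9  10  36  17   .   .   .  15  12  14  12  13  12  13  12  14  11  47   8   8
   8  10   9  33  17   9   .   .   .   .   .  15   .   .  11   9  10   9   9   8
   7   9  10   9  37  25  12  12  10   .   .   .  12  14  10  44   9   9  10   9
[0.218, 1.569, 0.042, 0.02]
```

>>> {"api": "send_rows", "payload": {
  "moves": [
    [0.005,0.04,0,0,-1],
    [0.015,0.1,0,0,-1],
    [0.025,0.18,0,0.002,-1],
    [0.035,0.26,0,0.004,-1],
    [0.05,0.34,0,0.006,-1],
    [0.06,0.43,0,0.008,-1],
    [0.07,0.52,0,0.01,-1],
    [0.08,0.61,0,0.012,-1],
    [0.09,0.7,0,0.014,-1],
    [0.1,0.76,0,0.017,-1],
    [0.105,0.79,0,0.019,-1],
    [0.11,0.8,0,0.019,-1]
  ]
}}

```text
clock: 17.52
tool_pos: [497.5, 2.0, 217.2]
tcp_rot: [-0.0, 1.0, -0.031, -0.001]
contact_force: [0.5, -0.6, -1.3]
finger_gap: 12.4
gripper_force: 59.5
```

```bash
python3 - <<'E'
from h import *
print(sense()['tool_pos'],yaw(),to(541,-304.4,185,-3.5))
E
```

```text
[497.46908361   1.96496502 217.21946264] -3.5813368667611063 [0.156, 0.758, 0.081, -0.0]
```

>>> {"api": "send_rows", "payload": {
  "moves": [
    [0.005,0.04,0,0,-1],
    [0.02,0.1,0,0,-1],
    [0.04,0.18,0,0,-1],
    [0.06,0.26,0,0,-1],
    [0.08,0.34,0,0,-1],
    [0.1,0.42,0,0,-1],
    [0.11,0.51,0,0,-1],
    [0.12,0.6,0,0,-1],
    [0.14,0.68,0.02,0,-1],
    [0.15,0.74,0.05,0,-1],
    [0.156,0.758,0.081,0,-1],
    [0.156,0.758,0.081,0,-1]
  ]
}}

```text
clock: 18.52
tool_pos: [541.0, -302.1, 182.0]
tcp_rot: [-0.002, 1.0, -0.03, -0.002]
contact_force: [-0.1, 0.5, -1.8]
finger_gap: 12.6
gripper_force: 59.5
```

>>> {"api": "send_rows", "payload": {
  "moves": [
    [0,0,0,0,-1],
    [0,0,0,0,-1]
  ]
}}

```text
clock: 18.68
tool_pos: [541.9, -300.1, 185.4]
tcp_rot: [-0.001, 1.0, -0.029, -0.001]
contact_force: [-0.7, -0.2, -1.8]
finger_gap: 12.6
gripper_force: 59.5
```

```bash
python3 - <<'E'
from h import *
print(sense()['tool_pos'],yaw(),to(541,-304.4,106,-3.5),to(541,-304.4,101,-3.5),to(522.3,-304.4,91,-3.5))
f,l,z,p=side_profile('top')
for q in range(10,60,8):
    k=(f>=q)&(f<q+8)&(abs(l)<28)
    if k.sum()>2: print(q+4,k.sum(),np.percentile(z[k],[5,25,50,75]).round(), np.percentile(l[k],[3,97]).round(0))
E
```

```text
[ 541.87666054 -300.07580053  185.37825985] -3.2886279292259646 [-0.002, 0.011, 0.198, 0.001] [-0.002, 0.011, 0.211, 0.001] [-0.048, 0.014, 0.236, 0.001]
14 21 [-69. -67. -66. -64.] [14. 27.]
22 21 [-73. -71. -70. -69.] [13. 27.]
30 22 [-78. -77. -76. -75.] [-0. 26.]
38 38 [-85. -83. -81. -79.] [-24.  26.]
46 6 [-87. -86. -85. -84.] [-9. 26.]
```

>>> {"api": "send_rows", "payload": {
  "moves": [
    [-0.002,0.011,0.05,0,-1],
    [-0.002,0.011,0.12,0,-1],
    [-0.002,0.011,0.18,0,-1],
    [-0.002,0.011,0.2,0,-1],
    [-0.008,0.011,0.211,0,-1],
    [-0.017,0.012,0.216,0,-1],
    [-0.025,0.012,0.221,0,-1],
    [-0.033,0.013,0.226,0,-1],
    [-0.04,0.013,0.231,0,-1],
    [-0.046,0.014,0.236,0,-1],
    [-0.048,0.014,0.238,0,-1],
    [-0.048,0.014,0.238,0,-1]
  ]
}}

```text
clock: 19.73
tool_pos: [524.1, -307.7, 93.5]
tcp_rot: [0.002, 1.0, -0.029, 0.002]
contact_force: [0.2, 2.1, 6.4]
finger_gap: 12.3
gripper_force: 59.9
```

```bash
python3 - <<'E'
from h import *
s=sense();print(s['tool_pos'],yaw(),s['contact_force'],s['moment'])
f,l,z,p=side_profile('top')
for q in range(10,80,8):
    k=(f>=q)&(f<q+8)&(abs(l)<28)&(p.max(1)>110)
    if k.sum()>2: print(q+4,k.sum(),np.percentile(z[k],[5,25,50,75]).round(), np.percentile(l[k],[3,97]).round(0))
E
```

```text
[ 524.09797612 -307.67103423   93.51987421] -3.35942295369654 [0.18433498 2.12889666 6.44206292] [ 0.33220754 -0.46664268  0.16316237]
22 9 [-60. -58. -56. -55.] [21. 27.]
30 23 [-63. -62. -61. -59.] [-15.  26.]
38 66 [-67. -65. -64. -62.] [-26.  27.]
46 67 [-70. -69. -67. -65.] [-26.  27.]
54 65 [-75. -72. -71. -69.] [-25.  26.]
62 50 [-79. -75. -74. -72.] [-24.  26.]
```

>>> {"api": "send_rows", "payload": {
  "moves": [
    [-0.002,-0.006,0.003,0,-1],
    [-0.004,-0.008,0.006,0,-1],
    [-0.004,-0.008,0.006,0,-1],
    [-0.004,-0.008,0.006,0,-0.66],
    [-0.004,-0.008,0.005,0,-0.6],
    [-0.004,-0.008,0.003,0,-0.5],
    [-0.004,-0.008,0,0,0],
    [-0.004,-0.008,0,0,1],
    [-0.004,-0.008,0,0,1],
    [-0.004,-0.008,0,0,1],
    [-0.004,-0.008,0,0,1]
  ]
}}

```text
clock: 20.7
tool_pos: [520.9, -303.6, 90.2]
tcp_rot: [-0.0, 1.0, -0.03, -0.0]
contact_force: [-0.6, 0.3, -0.3]
finger_gap: 80.0
gripper_force: 0.0
```

>>> {"api": "send_rows", "payload": {
  "moves": [
    [0,0,-0.05,0,1],
    [0,0,-0.12,0,1],
    [0,0,-0.2,0,1],
    [0,0,-0.27,0,1],
    [-0.1,0,-0.27,0,1],
    [-0.2,-0.08,-0.27,0,1],
    [-0.2,-0.16,-0.27,0,1],
    [-0.2,-0.24,-0.27,0,1],
    [-0.2,-0.32,-0.27,0,1],
    [-0.2,-0.32,-0.27,0,1]
  ]
}}

```text
clock: 21.53
tool_pos: [446.6, -165.5, 198.2]
tcp_rot: [-0.002, 1.0, -0.028, -0.002]
contact_force: [-0.2, 0.8, -0.9]
finger_gap: 85.6
gripper_force: 0.0
```

```bash
python3 - <<'E'
from h import *
s=sense();print(s['tool_pos'],yaw(),s['contact_force'],s['q'].round(2))
a,b=snapshot('top')[0],snapshot('side')[0]
X,_=cloud('top')
cv2.imwrite('pics/l6.png',np.hstack([cv2.resize(a[150:250,110:210],(400,400),interpolation=2),cv2.resize(b[90:190,270:370],(400,400),interpolation=2)]))
u,v=binuv(X);m=(abs(u)<113)&(abs(v)<45);print('bin',np.isfinite(u[m]).sum(),(X[m][:,2]>15).sum())
E
```

```text
[ 446.58850855 -165.52931997  198.21688801] -3.198876660680944 [-0.22319151  0.81825325 -0.94538613] [-0.59  0.34  1.8   0.    1.    1.03]
bin 3027 0
```

View pics/l6.png

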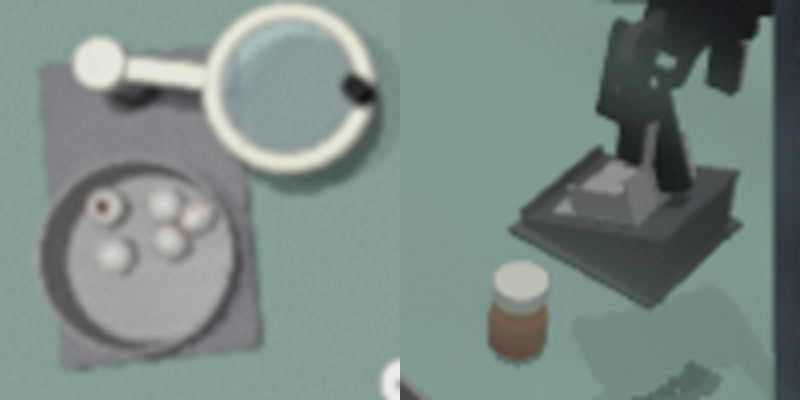

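All five ferrules are in the dish, the scoop is back on its rest with the pan flat, and the bin is empty. Next is the magnifier.

```bash
cat >> h.py <<'E'
from scipy.optimize import least_squares
def robust(Q,r,c0):
    return least_squares(lambda c:np.hypot(Q[:,0]-c[0],Q[:,1]-c[1])-r,c0,loss='soft_l1').x
def mag():
    """image-based: lens ivory outline, knob, dish rim from several snapshots"""
    out=[]
    for n in('top','side'):
        X,p=cloud(n); h=cv2.cvtColor(p,cv2.COLOR_BGR2HSV)
        z=X[...,2]; near=np.hypot(X[...,0]-560,X[...,1]-270)<170
        k=near&(z>92)&(p.max(2)<70)&(z<125)
        r=near&(z>76)&(z<92)&(h[...,2]>170)&(h[...,1]<60)
        d=near&(z>46)&(z<53)&(np.hypot(X[...,0]-507,X[...,1]-324.8)<66)
        out.append((n,X,k,r,d))
    return out
E
python3 - <<'E'
from h import *
for n,X,k,r,d in mag():
    kp=X[k&(X[...,2]>112)]; print(n,'knob',k.sum(),X[k].mean(0).round(1),len(kp),kp.mean(0).round(1))
    Q=X[r]; 
    L=Q[np.hypot(Q[:,0]-610,Q[:,1]-228)<58]
    e=cv2.minEnclosingCircle(L[:,:2].astype('f4')); c=robust(L,46.,[610,228]);print('lens',len(L),e,c)
    P=Q[np.hypot(Q[:,0]-621,Q[:,1]-337)<22]; print('post cap',len(P),P.mean(0).round(1),cv2.minEnclosingCircle(P[:,:2].astype('f4')))
    D=X[d]; print('dish',len(D),robust(D,59.7,[507,325]))
S0=np.load('top0.npz');X0,_=cloud('top',S0['p'],S0['d']);X1,_=cloud('top')
m=(abs(X0[...,0]-545)<70)&(abs(X0[...,1]+300)<60); d=(X1-X0)[...,2][m]; print('rest dz',np.nanmedian(d),np.nanpercentile(d,[5,95]))
print(to(606,177,200,85))
E
```

```text
top knob 34 [603.4 177.1 113.7] 25 [604.2 178.3 117.4]
lens 631 ((610.3713989257812, 229.98675537109375), 55.895843505859375) [608.62722448 225.17822151]
post cap 135 [621.5 336.6  88.1] ((622.5565185546875, 335.32562255859375), 19.902809143066406)
dish 201 [507.50038177 324.42786331]
side knob 62 [602.3 182.6 109.4] 30 [603.8 182.1 117.5]
lens 870 ((609.5587768554688, 230.89942932128906), 54.84418487548828) [600.39630003 233.495761  ]
post cap 139 [621.  336.8  88.7] ((621.4036865234375, 335.3224182128906), 20.2701416015625)
dish 311 [507.07168675 325.33642944]
rest dz 95.98650711626635 [ -8.04890713 563.20852159]
[0.339, -0.896, -0.004, -0.491]
```

>>> {"api": "send_rows", "payload": {
  "moves": [
    [0.03,-0.07,0,-0.04,1],
    [0.06,-0.15,0,-0.08,1],
    [0.09,-0.23,0,-0.12,1],
    [0.12,-0.31,0,-0.16,1],
    [0.15,-0.39,0,-0.2,1],
    [0.18,-0.47,0,-0.24,1],
    [0.21,-0.55,0,-0.28,1],
    [0.24,-0.63,0,-0.32,1],
    [0.27,-0.71,0,-0.36,1],
    [0.3,-0.8,0,-0.4,1],
    [0.32,-0.86,0,-0.43,1],
    [0.334,-0.896,0,-0.46,1]
  ]
}}

```text
clock: 22.83
tool_pos: [605.0, 180.8, 197.9]
tcp_rot: [-0.0, 0.767, 0.641, 0.001]
contact_force: [-1.0, -1.2, 0.1]
finger_gap: 85.4
gripper_force: 0.0
```

>>> {"api": "send_rows", "payload": {
  "moves": [
    [0,0,0,-0.03,1],
    [0,0,0,-0.03,1],
    [0,0,0,-0.03,1]
  ]
}}

```text
clock: 23.08
tool_pos: [603.6, 177.9, 197.8]
tcp_rot: [-0.0, 0.74, 0.673, -0.0]
contact_force: [-0.5, -0.0, -0.7]
finger_gap: 85.6
gripper_force: 0.0
```

```bash
python3 - <<'E'
from h import *
s=sense();print(s['tool_pos'],yaw(),s['q'].round(2),to(604,177,140,84),to(604,177,93,84))
for n,X,k,r,d in mag():
    kp=X[k&(X[...,2]>112)&(X[...,2]<121)]; print(n,len(kp),kp.mean(0).round(1))
E
```

```text
[603.63636624 177.87549778 197.82887423] 84.61878544774461 [ 0.11  0.54  1.43 -0.    1.17  0.2 ] [-0.002, 0.001, 0.145, 0.003] [-0.002, 0.001, 0.262, 0.003]
top 24 [604.2 177.7 118.3]
side 26 [603.5 181.8 117.4]
```

>>> {"api": "send_rows", "payload": {
  "moves": [
    [0,0,0.06,0,1],
    [0,0,0.13,0,1],
    [0,0,0.19,0,1],
    [0,0,0.24,0,1],
    [0,0,0.26,0,1],
    [0,0,0.26,0,1],
    [0,0,0.26,0,-1],
    [0,0,0.26,0,-1],
    [0,0,0.26,0,-1],
    [0,0,0.26,0,-1],
    [0,0,0.26,0,-1],
    [0,0,0.26,0,-1]
  ],
  "force": 30
}}

```text
clock: 24.18
tool_pos: [603.7, 178.8, 95.1]
tcp_rot: [0.0, 0.738, 0.674, 0.001]
contact_force: [-0.2, -0.1, 0.2]
finger_gap: 11.9
gripper_force: 0.0
```

```bash
cat > arc.py <<'E'
from h import *
import sys
post=np.array([621.2,336.7]); a1=float(sys.argv[1]); n=int(sys.argv[2])
s=sense(); p=s['tool_pos'][:2]-post; a0=np.degrees(np.arctan2(p[1],p[0])); R=np.hypot(*p)
print('R',R,'ang',a0,'yaw',yaw(),s['tool_pos'],s['contact_force'],s['gripper_force'],s['finger_gap'],s['q'].round(2))
if a0>0:a0-=360
for i in range(1,n+1):
    a=a0+(a1-a0)*i/n; q=post+R*np.array([np.cos(np.radians(a)),np.sin(np.radians(a))])
    t=to(*q,s['tool_pos'][2],yaw()+(a-a0)); print(t[0],t[1],t[3])
E
python3 arc.py -135 11
```

```text
R 158.8813550978237 ang -96.33946328260345 yaw 84.80989482049382 [603.65649717 178.79018236  95.1401018 ] [-0.22443329 -0.07550911  0.18478346] 0.0 11.913357349242917 [0.11 0.67 1.52 0.   0.96 0.2 ]
0.001 -0.024 0.02
0.004 -0.049 0.039
0.008 -0.073 0.059
0.014 -0.096 0.078
0.021 -0.12 0.098
0.029 -0.142 0.117
0.039 -0.165 0.137
0.051 -0.186 0.156
0.063 -0.207 0.176
0.077 -0.227 0.195
0.092 -0.246 0.215
```

>>> {"api": "send_rows", "payload": {
  "moves": [
    [0,0,0,0,-1],
    [0,0,0,0,-1],
    [0,0,0,0,-1]
  ]
}}

```text
clock: 24.43
tool_pos: [603.3, 178.7, 94.4]
tcp_rot: [-0.0, 0.738, 0.674, 0.0]
contact_force: [0.6, -0.5, -1.1]
finger_gap: -0.1
gripper_force: 0.0
```

```bash
python3 - <<'E'
from h import *
s=sense();print(s['tool_pos'],s['gripper_force'],s['finger_gap'])
for n,X,k,r,d in mag():
    t=s['tool_pos']; m=(np.hypot(X[...,0]-t[0],X[...,1]-t[1])<60)&(X[...,2]>60)&(X[...,2]<105)
    Q=X[m]; L=X[r]; L=L[np.hypot(L[:,0]-610,L[:,1]-228)<65]
    print(n,m.sum(),'lens',len(L),L.mean(0).round(1),cv2.minEnclosingCircle(L[:,:2].astype('f4')))
    if n=='side': im=snapshot('side')[0]
cc=proj('side',[s['tool_pos']])[0].astype(int);print(cc)
cv2.imwrite('pics/l7.png',cv2.resize(im[max(cc[1]-50,0):cc[1]+50,cc[0]-50:cc[0]+50],(600,600),interpolation=2))
E
```

```text
[603.27814872 178.72393339  94.43337178] 0.0 -0.13034615943277456
top 15 lens 71 [605.4 273.7  83.3] ((602.634521484375, 267.032958984375), 28.143457412719727)
side 699 lens 924 [617.2 233.2  82.2] ((610.8301391601562, 237.2351531982422), 54.92655563354492)
[197 218]
```

View pics/l7.png

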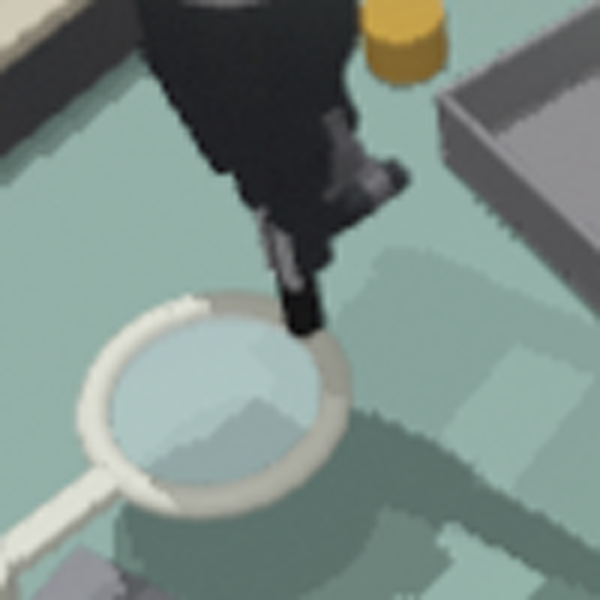

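```bash
python3 - <<'E'
from h import *
X,p=cloud('side')
for v in range(205,226,2):
    print(v,[(tuple(X[v,u].round(0).astype(int)),int(p[v,u].max())) for u in (193,196,199)])
Y,q=cloud('top'); c=proj('top',[[603,179,118],[603,179,94]]).round();print(c)
E
```

```text
205 [((np.int64(594), np.int64(192), np.int64(164)), 37), ((np.int64(583), np.int64(193), np.int64(172)), 37), ((np.int64(572), np.int64(194), np.int64(181)), 37)]
207 [((np.int64(599), np.int64(190), np.int64(151)), 109), ((np.int64(592), np.int64(186), np.int64(153)), 38), ((np.int64(575), np.int64(192), np.int64(170)), 36)]
209 [((np.int64(599), np.int64(190), np.int64(145)), 114), ((np.int64(593), np.int64(187), np.int64(146)), 37), ((np.int64(588), np.int64(183), np.int64(146)), 37)]
211 [((np.int64(602), np.int64(190), np.int64(135)), 90), ((np.int64(596), np.int64(186), np.int64(136)), 36), ((np.int64(589), np.int64(183), np.int64(138)), 37)]
213 [((np.int64(-9223372036854775808), np.int64(-9223372036854775808), np.int64(-9223372036854775808)), 75), ((np.int64(597), np.int64(186), np.int64(128)), 70), ((np.int64(590), np.int64(183), np.int64(131)), 72)]
215 [((np.int64(611), np.int64(185), np.int64(109)), 92), ((np.int64(597), np.int64(187), np.int64(122)), 108), ((np.int64(599), np.int64(177), np.int64(110)), 63)]
217 [((np.int64(677), np.int64(136), np.int64(3)), 116), ((np.int64(602), np.int64(184), np.int64(108)), 22), ((np.int64(600), np.int64(178), np.int64(103)), 35)]
219 [((np.int64(618), np.int64(181), np.int64(85)), 143), ((np.int64(601), np.int64(186), np.int64(103)), 22), ((np.int64(599), np.int64(179), np.int64(97)), 24)]
221 [((np.int64(616), np.int64(185), np.int64(83)), 145), ((np.int64(602), np.int64(187), np.int64(95)), 23), ((np.int64(599), np.int64(181), np.int64(92)), 22)]
223 [((np.int64(613), np.int64(188), np.int64(80)), 187), ((np.int64(603), np.int64(187), np.int64(88)), 22), ((np.int64(599), np.int64(181), np.int64(84)), 95)]
225 [((np.int64(610), np.int64(192), np.int64(80)), 190), ((np.int64(604), np.int64(187), np.int64(79)), 178), ((np.int64(596), np.int64(185), np.int64(83)), 152)]
[[198. 172.]
 [200. 174.]]<stdin>:4: RuntimeWarning: invalid value encountered in cast
```

>>> {"api": "send_rows", "payload": {
  "moves": [
    [0,0,-0.1,0,-1],
    [0,0,-0.2,0,-1],
    [0,0,-0.3,0,-1],
    [-0.1,0,-0.3,0,-1],
    [-0.2,0,-0.3,0,-1],
    [-0.3,0,-0.3,0,-1],
    [-0.3,0,-0.3,0,-1]
  ]
}}

```text
clock: 25.27
tool_pos: [592.2, 52.7, 214.9]
tcp_rot: [0.001, 0.74, 0.672, -0.001]
contact_force: [-0.3, 0.1, -0.0]
finger_gap: 0.2
gripper_force: 0.0
```

```bash
python3 - <<'E'
from h import *
print(sense()['tool_pos'])
for n in('top','side'):
    X,p=cloud(n); S=np.load(n+'0.npz'); X0,p0=cloud(n,S['p'],S['d'])
    for nm,A,q in(('now',X,p),('0',X0,p0)):
        k=(np.hypot(A[...,0]-608,A[...,1]-200)<90)&(A[...,2]>88)&(A[...,2]<125)&(q.max(2)<60)
        v,u=np.nonzero(k); print(n,nm,k.sum(),A[k].mean(0).round(1),A[k].min(0).round(0),A[k].max(0).round(0),u.mean(),v.mean())
        r=(np.hypot(A[...,0]-610,A[...,1]-232)<75)&(A[...,2]>70)&(A[...,2]<92)&(q.min(2)>150)
        if r.any(): print('  lens',r.sum(),cv2.minEnclosingCircle(A[r][:,:2].astype('f4')),np.median(A[r][:,2]))
E
```

```text
[592.23954011  52.65724288 214.85418957]<stdin>:7: RuntimeWarning: Mean of empty slice.
  ret = um.true_divide(
Traceback (most recent call last):
ValueError: zero-size array to reduction operation minimum which has no identity
```

```bash
python3 - <<'E'
from h import *
for n in('side','top'):
    X,p=cloud(n); S=np.load(n+'0.npz'); X0,p0=cloud(n,S['p'],S['d'])
    for nm,A,q in(('now',X,p),('0',X0,p0)):
        k=(np.hypot(A[...,0]-570,A[...,1]-220)<140)&(A[...,2]>90)&(A[...,2]<125)&(q.max(2)<75)
        B=A[k]
        print(n,nm,len(B),(B.mean(0).round(1),B.min(0).round(0),B.max(0).round(0)) if len(B) else '')
        r=(np.hypot(A[...,0]-600,A[...,1]-240)<110)&(A[...,2]>72)&(A[...,2]<92)&(q.min(2)>140)
        if r.any(): print('  lens',r.sum(),A[r].mean(0).round(0),A[r].min(0).round(0),A[r].max(0).round(0))
E
```

```text
side now 67 (array([602.3, 182.4, 109.1]), array([596., 173.,  90.]), array([611., 188., 122.]))
  lens 1343 [612. 241.  83.] [558. 176.  75.] [661. 349.  92.]
side 0 71 (array([602.3, 182.3, 109.8]), array([597., 174.,  91.]), array([611., 188., 122.]))
  lens 648 [611. 258.  85.] [558. 178.  78.] [661. 349.  92.]
top now 6 (array([602.9, 172.2,  99.3]), array([600., 171.,  92.]), array([605., 174., 111.]))
  lens 675 [617. 275.  83.] [566. 176.  76.] [661. 349.  92.]
top 0 38 (array([603.7, 176.9, 113. ]), array([598., 171.,  90.]), array([611., 185., 121.]))
  lens 829 [615. 251.  84.] [559. 174.  74.] [661. 349.  92.]
```

```bash
python3 - <<'E'
from h import *
s=sense();t=s['tool_pos']
for n in('side','top'):
    X,p=cloud(n); D=X-t
    m=(np.hypot(D[...,0],D[...,1])<45)&(X[...,2]>130)&(X[...,2]<t[2]+120)
    Q=D[m]; print(n,len(Q))
    for z in range(-40,120,10):
        k=Q[(Q[:,2]>=z)&(Q[:,2]<z+10)]
        if len(k): print(z,len(k),k.min(0).round(0),k.max(0).round(0))
E
```

```text
side 587
20 3 [-8.  7. 26.] [-6.  9. 29.]
30 34 [-14.  -4.  31.] [14. 13. 40.]
40 43 [-15.  -4.  40.] [14. 12. 49.]
50 37 [-15.  -4.  50.] [13. 12. 60.]
60 26 [-27.   3.  61.] [24. 14. 70.]
70 87 [-34.  -8.  70.] [36. 16. 80.]
80 79 [-40. -16.  80.] [44. 16. 90.]
90 104 [-40. -15.  90.] [ 43.  19. 100.]
100 88 [-42.  -5. 100.] [ 44.  20. 110.]
110 86 [-43.   0. 110.] [ 44.  20. 120.]
top 42
70 6 [-34. -10.  75.] [-27.  -8.  80.]
80 7 [-44.  -9.  81.] [-25.  -5.  89.]
90 15 [-42.  -8.  90.] [-30.  15.  99.]
100 2 [-41.  -6. 102.] [-40.  14. 110.]
110 12 [-45.  -7. 110.] [-41.  15. 117.]
```

The shut fingertips sit about 28 mm above the reported TCP, so they closed above the knob. I'll grip again lower.

```bash
python3 - <<'E'
from h import *
print(to(604,179,190,84.5),to(604,179,67,84.5))
E
```

```text
[0.298, 0.002, 0.061, 0.002] [0.298, 0.002, 0.368, 0.002]
```

>>> {"api": "send_rows", "payload": {
  "moves": [
    [0.1,0,0,0,1],
    [0.2,0,0,0,1],
    [0.298,0.002,0,0,1],
    [0.298,0.002,0.06,0,1],
    [0.298,0.002,0.06,0,1],
    [0.298,0.002,0.06,0,1],
    [0.298,0.002,0.14,0,1],
    [0.298,0.002,0.22,0,1],
    [0.298,0.002,0.3,0,1],
    [0.298,0.002,0.35,0,1],
    [0.298,0.002,0.366,0,1],
    [0.298,0.002,0.366,0,1]
  ]
}}

```text
clock: 26.52
tool_pos: [603.2, 176.9, 66.8]
tcp_rot: [-0.001, 0.739, 0.674, -0.001]
contact_force: [0.1, -0.3, 0.7]
finger_gap: 84.9
gripper_force: 0.0
```

>>> {"api": "send_rows", "payload": {
  "moves": [
    [0,0,0,0,-0.5],
    [0,0,0,0,-0.5],
    [0,0,0,0,-0.5],
    [0,0,0,0,-0.5],
    [0,0,0,0,-1],
    [0,0,0,0,-1],
    [0,0,0,0,-1],
    [0,0,0,0,-1]
  ],
  "force": 30
}}

```text
clock: 27.18
tool_pos: [604.6, 177.9, 69.0]
tcp_rot: [0.0, 0.738, 0.674, 0.001]
contact_force: [-0.5, -0.2, 4.5]
finger_gap: 15.0
gripper_force: 29.3
```

```bash
python3 arc.py -135 11
```

```text
R 159.68538701157857 ang -95.95714951317728 yaw 84.81620073228652 [604.62710816 177.87694726  68.96526889] [-0.52246573 -0.17538641  4.46942089] 29.271346628665924 15.011045603949093 [ 0.11  0.71  1.53 -0.    0.91  0.2 ]
0.001 -0.025 0.02
0.004 -0.049 0.039
0.008 -0.074 0.059
0.014 -0.098 0.079
0.021 -0.121 0.099
0.029 -0.145 0.118
0.039 -0.167 0.138
0.051 -0.189 0.158
0.063 -0.21 0.177
0.077 -0.231 0.197
0.093 -0.25 0.217
```

>>> {"api": "send_rows", "payload": {
  "moves": [
    [0.001,-0.025,-0.004,0.02,-1],
    [0.004,-0.049,-0.004,0.039,-1],
    [0.008,-0.074,-0.004,0.059,-1],
    [0.014,-0.098,-0.004,0.079,-1],
    [0.021,-0.121,-0.004,0.099,-1],
    [0.029,-0.145,-0.004,0.118,-1],
    [0.039,-0.167,-0.004,0.138,-1],
    [0.051,-0.189,-0.004,0.158,-1],
    [0.063,-0.21,-0.004,0.177,-1],
    [0.077,-0.231,-0.004,0.197,-1],
    [0.093,-0.25,-0.004,0.217,-1],
    [0.093,-0.25,-0.004,0.217,-1]
  ]
}}

```text
clock: 28.18
tool_pos: [506.5, 225.3, 69.1]
tcp_rot: [-0.001, 0.921, 0.389, -0.0]
contact_force: [-0.2, 2.2, -3.1]
finger_gap: 14.8
gripper_force: 30.3
```

```bash
python3 arc.py -174 11
```

```text
R 159.8922863330044 ang -135.85337650970106 yaw 45.76046047476981 [506.46772738 225.33551352  69.09125093] [-0.23039088  2.17680893 -3.11943344] 30.29563844203949 14.837525728592533 [0.22 0.63 1.73 0.   0.78 0.99]
0.001 -0.024 0.019
0.004 -0.048 0.039
0.009 -0.072 0.058
0.014 -0.095 0.077
0.022 -0.119 0.096
0.03 -0.141 0.116
0.04 -0.163 0.135
0.051 -0.185 0.154
0.064 -0.205 0.173
0.077 -0.225 0.193
0.092 -0.244 0.212
```

>>> {"api": "send_rows", "payload": {
  "moves": [
    [0.001,-0.024,0,0.019,-1],
    [0.004,-0.048,0,0.039,-1],
    [0.009,-0.072,0,0.058,-1],
    [0.014,-0.095,0,0.077,-1],
    [0.022,-0.119,0,0.096,-1],
    [0.03,-0.141,0,0.116,-1],
    [0.04,-0.163,0,0.135,-1],
    [0.051,-0.185,0,0.154,-1],
    [0.064,-0.205,0,0.173,-1],
    [0.077,-0.225,0,0.193,-1],
    [0.092,-0.244,0,0.212,-1],
    [0.092,-0.244,0,0.212,-1]
  ]
}}

```text
clock: 29.18
tool_pos: [460.4, 318.9, 69.0]
tcp_rot: [0.001, 0.998, 0.067, -0.003]
contact_force: [-5.1, 1.0, 2.0]
finger_gap: 15.2
gripper_force: 30.9
```

>>> {"api": "send_rows", "payload": {
  "moves": [
    [0,0,0,0,-1],
    [0,0,0,0,-1],
    [0,0,0,0,-1]
  ]
}}

```text
clock: 29.43
tool_pos: [460.6, 317.7, 69.0]
tcp_rot: [0.001, 0.998, 0.068, -0.003]
contact_force: [-5.4, 1.0, 2.6]
finger_gap: 14.6
gripper_force: 30.8
```

```bash
python3 arc.py -174.1 1; python3 - <<'E'
from h import *
for n in('side','top'):
    X,p=cloud(n)
    r=(np.hypot(X[...,0]-508,X[...,1]-325)<62)&(X[...,2]>74)&(X[...,2]<90)&(p.min(2)>120)
    print(n,r.sum(),X[r].min(0).round(0),X[r].max(0).round(0),cv2.minEnclosingCircle(X[r][:,:2].astype('f4')) if r.sum()>3 else '')
E
```

```text
R 161.76791702019875 ang -173.25950842528562 yaw 7.748157822677936 [460.55023107 317.71288014  69.01729922] [-5.43331591  0.98821232  2.57484594] 30.838437974452972 14.607469791196577 [0.4  0.64 1.71 0.   0.8  1.84]
0.0 -0.006 0.005
side 807 [455. 306.  76.] [570. 377.  90.] ((512.170166015625, 327.7832946777344), 57.466617584228516)
top 1012 [481. 271.  75.] [570. 372.  89.] ((516.859130859375, 319.577392578125), 53.7779655456543)
```

>>> {"api": "send_rows", "payload": {
  "moves": [
    [0,-0.006,0,0.004,-1],
    [0,-0.006,0,0.004,-1],
    [0,-0.006,0,0.004,-0.6],
    [0,-0.006,0,0.004,-0.4],
    [0,-0.006,0,0.004,0],
    [0,-0.006,0,0.004,1],
    [0,-0.006,0,0.004,1],
    [0,-0.006,0,0.004,1],
    [0,-0.006,-0.1,0.004,1],
    [0,-0.006,-0.2,0.004,1],
    [0,-0.006,-0.3,0.004,1],
    [0,-0.006,-0.35,0.004,1]
  ]
}}

```text
clock: 30.53
tool_pos: [465.6, 321.7, 214.3]
tcp_rot: [-0.001, 0.998, 0.06, 0.004]
contact_force: [0.4, 0.0, 0.2]
finger_gap: 85.5
gripper_force: 0.0
```

>>> {"api": "send_rows", "payload": {
  "moves": [
    [0.01,0.1,0,0,1],
    [0.01,0.2,0,0,1],
    [0.01,0.3,0,0,1],
    [0.01,0.4,0,0,1],
    [0.01,0.5,0,0,1],
    [0.01,0.6,0,0,1],
    [0.01,0.6,0,0,1]
  ]
}}

```text
clock: 31.12
tool_pos: [497.6, 76.5, 209.9]
tcp_rot: [0.002, 0.998, 0.057, 0.001]
contact_force: [0.1, 0.6, 1.0]
finger_gap: 85.2
gripper_force: 0.0
```

```bash
python3 - <<'E'
from h import *
print(sense()['tool_pos'],sense()['clock'])
for n in('side','top'):
    X,p=cloud(n); z=X[...,2]
    r=(np.hypot(X[...,0]-508,X[...,1]-325)<60)&(z>74)&(z<90)&(p.min(2)>140)
    Q=X[r]; rad=least_squares(lambda c:np.maximum(np.hypot(Q[:,0]-c[0],Q[:,1]-c[1])-c[2],0)*10+.03*c[2],[508,325,50],loss='soft_l1').x
    print(n,len(Q),'encl',cv2.minEnclosingCircle(Q[:,:2].astype('f4')),np.percentile(Q,[1,99],axis=0).round(0))
    k=(np.hypot(X[...,0]-460,X[...,1]-320)<30)&(z>88)&(z<125)&(p.max(2)<75); B=X[k]; print(' knob',len(B),B.mean(0).round(1),B.min(0).round(0),B.max(0).round(0))
    v,u=np.nonzero(k); print('  knob px',u.mean(),v.mean(),'predicted',proj(n,[[460.1,320,104]]))
    d=(np.hypot(X[...,0]-507.3,X[...,1]-324.9)<64)&(z>46)&(z<53); print(' dish',d.sum(),robust(X[d],59.7,[507,325]) if d.sum()>20 else '')
    cv2.imwrite(f'z_{n}.png',p)
E
```

```text
[497.63695369  76.46594632 209.88512672] 31.1167
side 965 encl ((511.30682373046875, 327.0677185058594), 56.34897232055664) [[459. 278.  79.]
 [563. 377.  88.]]
 knob 89 [458.1 323.4 110.3] [453. 315.  89.] [467. 329. 122.]
  knob px 199.95505617977528 293.44943820224717 predicted [[200.75117637 293.26777531]]
 dish 177 [507.01174635 325.52584463]
top 1349 encl ((511.45245361328125, 326.50054931640625), 56.33055114746094) [[462. 276.  76.]
 [562. 374.  88.]]
 knob 43 [460.1 316.7 112.8] [454. 312.  91.] [466. 324. 123.]
  knob px 137.6046511627907 232.2093023255814 predicted [[137.3666641  232.25374934]]
 dish 87 [507.59256614 324.39990775]
```

```bash
python3 - <<'E'
from h import *
for n in('side','top'):
    ys=[]
    for _ in range(3):
        X,p=cloud(n); z=X[...,2]
        r=(abs(X[...,0]-505)<12)&(abs(X[...,1]-325)<70)&(z>75)&(z<90)&(p.min(2)>140); y=X[r][:,1]
        hi=y[y>340]; lo=y[y<310]; ys.append((np.percentile(lo,3),np.median(lo),np.median(hi),np.percentile(hi,97)))
    ys=np.mean(ys,0); print(n,ys.round(1),'mid',(ys[0]+ys[3])/2,(ys[1]+ys[2])/2)
    S=np.load(n+'0.npz'); X0,p0=cloud(n,S['p'],S['d'])
    if n=='side':
        for nm,A in(('0',X0),('now',X)):
            k=(abs(A[...,0]-530)<70)&(abs(A[...,1]+300)<60)&(A[...,2]>60); B=A[k]; print(nm,len(B),B.mean(0).round(1),np.percentile(B,98,axis=0).round(0))
    dz=np.abs(X[...,2]-X0[...,2]); m=(dz>12)&(X[...,2]<150)&(X0[...,2]<150)&(X[...,0]>350)
    c,l,st,ce=cv2.connectedComponentsWithStats(cv2.morphologyEx(m.astype('u1'),cv2.MORPH_OPEN,np.ones((2,2),'u1')))
    for i in range(1,c):
        if st[i,4]>15: print(' changed',st[i,4],np.nanmean(X[l==i],0).round(0))
E
```

```text
side [275.7 285.1 371.7 378.1] mid 326.8840358688386 328.363236093831
0 353 [ 517.9 -292.8   93.8] [ 541. -263.  139.]
now 342 [ 522.9 -297.1   91.9] [ 547. -267.  138.]
 changed 43 [643.  -4.   6.]
 changed 39 [612. -20.   6.]
 changed 51 [580. -27.   6.]
 changed 46 [581.   9.   6.]
 changed 1554 [657. 198.   1.]
 changed 1915 [508. 329.  81.]
top [274.4 291.8 355.4 375.6] mid 325.02682242365756 323.6087538235307
 changed 977 [632. 245.  30.]
 changed 64 [637.   1.   5.]
 changed 60 [632. -39.   5.]
 changed 1641 [510. 322.  85.]
 changed 67 [607. -14.   6.]
 changed 61 [576.  14.   5.]
 changed 61 [576. -21.   5.]
 changed 49 [ 558. -272.   45.]
 changed 27 [ 541. -320.  104.]
 changed 20 [ 528. -291.   81.]
 changed 23 [ 514. -299.   87.]
```

```bash
python3 -c "
from cell import *
print(sense()['clock']);print(hand_in())"
```

```text
31.5167
the job is handed in; nothing more can be done
None
```

I handed the job in at 31.5 s: all five ferrules went from the bin into the dish with none spilled, the scoop lies flat on its rest about 6 mm from where it started, and the lens is centred over the dish to within about 1–2 mm.

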